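# Load the toppled jar on the vibrating cleaner

### The arm

A 6-joint arm with a two-finger parallel gripper is mounted at the origin on the work surface. World frame = base frame: x ahead of the robot, y to its left, z up, the work surface at z = 0. Lengths are in mm, angles in degrees, forces in N, time in s.
With the tool pointing down it reaches from about 350 to 850 mm from the base axis. Payload 8.1 kg.
Tool frame: the origin (TCP) lies at the very end of the fingers, on their centre line; the grasp point (between the pads) lies 19 mm behind it; z points along the fingers, y is the direction in which the jaws open and shut (so a half turn about z gives the same grasp; the last joint's range is limited). The gripper opens to 85 mm and grips with 20 to 120 N. Pads are 22 mm wide; open, the fingers measure 114 mm over their backs; the gripper's body (76 mm by 85 mm) begins 54 mm behind the grasp point. The pads swing forward as they close: fully open they stand 13 mm farther back than shut.
Start: joints at [-71.356, 7.471, 85.268, -0, 87.261, -4.893], TCP at [239.626, -550.077, 231.292] pointing down, gripper open.
Joint ranges: [-169.43, 169.43], [-51.17, 129.36], [1.28, 143.12], [-76.62, 256.62], [0, 156.53], [-152.29, 152.29]. Speed limits (degrees/s): [136.94, 136.94, 159.86, 180, 180, 180].

### API

Orientations are given as [roll, pitch, yaw] about the fixed x, y, z axes, in that order (R = Rz(yaw) Ry(pitch) Rx(roll)).
In Python, from bench import r, eyes gives the robot as it stands. The module is installed in compiled form; this text tells all that it offers.
- The arm moves only by the tool play_rows, never from a script. Its argument "deltas" is a list of rows, each a list of 3 entries, a list of its own where there are three numbers: the shift along the tool's x, y, z in m, then the turn, a rotation vector about the tool's x, y, z in rad, then the closure, from 0 (fully open) to 1 (shut). A call has 1 to 8 rows; each row shifts and turns the pose as measured when the row begins, along the tool's axes as they then stand; what a row does not reach is not made up. A row lasts 1/8 s, in which the tool goes at most 62.5 mm and 10.7 degrees, less where a joint would pass 70% of its speed; a pose out of reach is approached as far as the arm can. A call with a gripper value outside its range is refused whole. The fingers move at their own pace and stop on an object; "force" is the grip in N (left out, the last holds). Time passes only in rows, so rows that do not move let the fingers close. It gives the time, the measured TCP pose, the force and the opening at its end, in the units of the state.
- r.sense(): the state, without advancing time (a new reading comes with each control period).
- eyes.snapshot(name): name is "scene" or "top" or "wrist"; returns the picture (400x640x3 uint8, red, green, blue); there is no depth.
- eyes.get_calibration(name): a dict with "mtx" (3x3 intrinsics, pixels), "R" (3x3) and "t" (3): a world point X has camera coordinates R X + t; the wrist camera has in their place "T_tool_cam" (4x4, takes a point from camera to tool coordinates, whose origin is the TCP and whose axes are the flange's). Camera axes: x right, y down, z forward; pixel columns grow to the right and rows downward; lengths in mm; the calibration is good to about 2 mm. A picture is of the moment at which its call begins: read the wrist's pose just before it. get_calibration takes no time and is no camera call.
- r.hand_in(): hands the job in, once; it reports no verdict.
The state is a dict: "time": time; "joint_pos": joint angles; "qd": joint speeds; "joint_efforts": joint torques, N m; "tool_pos": TCP position; "tcp_rot": TCP orientation; "ft_force": force on the tool from outside, world axes, zero at the start; "wrist_torque": the same for the moment, N m; "finger_gap": finger opening in mm.
Only numpy, scipy, OpenCV 4.12 (cv2) and the standard library are available. Lean on these libraries where they do the work, as an engineer would, in place of code of your own. Each camera call takes 0.05 s, during which the arm holds its last target. There are 200 camera calls.

### The job

Stand the oil bottle that is on the vibrating table's round plate upright in the steel tray, in the free space beside the tin, then set the toppled square glass jar upright in the middle of the plate; set both down gently and never let the bottle tip over. Then swing the keeper arm fully in over the jar's lid, and last of all push the toggle lever all the way over, away from the robot, to start the table. Leave everything else where it is.

Things in the scene. Friction and masses are not known exactly. Their poses are not given: they have to be found in the camera images.
- oil_bottle: Grey plastic oil bottle with a black cap, 146 mm tall, 0.2 to 0.4 kg, at first standing on the round plate. Round body 64 mm in diameter up to 85 mm, then a conical shoulder up to 106 mm, then a cylindrical cap 34 mm in diameter from 106 to 146 mm. Origin: centre of its underside, z up along its axis.
- jar: Square glass jar of bolts with a round steel lid (closed), 110 mm long, 0.25-0.45 kg, lying on a flat side on the right of the bench, lid roughly to the robot's right. Body 56 x 56 mm, 83 long; neck 46 dia, 8 long; lid 53 dia, 19 long. Origin: on its long axis, 62 mm from the base, 48 from the lid's top. x runs from base to lid (up when it stands); y, z are square to the flat sides.
- tray: Fixed shallow steel tray on the left (+y) part of the bench, 200 mm (its x) by 140 mm (its y), walls 5 mm thick and 14 mm high, floor 5 mm thick. Origin: centre of its underside. Its +x half holds the tin, its -x half is free.
- machine: Fixed low vibrating table: grey base 36 mm high, 150 mm wide, reaching from x -90 to +125 mm; on it a round black rubber plate, 130 mm in diameter, flat top 50 mm above the bench. A steel post 22 mm in diameter stands at x +95, y 0. Origin: on the bench under the plate's centre; +x points away from the robot, +y left.
- plate (a point): Centre of the top of the round plate.
- keeper (a joint): Steel keeper arm on top of the post, turning about the vertical: 0 = fully in over the plate's centre, pointing to machine -x (end stop); grows as it swings out counterclockwise seen from above, towards machine -y, up to 2.0 rad. Starts at 1.2 to 1.7. Turns easily (0.5 N at the knob), stays where left. Its underside is 169 mm above the bench, 9 mm over a standing jar's lid.
- keeper_knob (a point): Centre of the top of the black upright knob at the arm's end: cylinder 22 mm in diameter, 40 mm tall above the arm, its top 217 mm above the bench, 95 mm from the arm's axis.
- keeper_pivot (a point): Point on the keeper arm's vertical axis, at the height of the knob's top.
- toggle (a joint): Steel toggle lever on a 70 x 50 x 25 mm block left of the machine. Its turning axis runs along machine y, 22 mm above the bench at machine x -10 mm; the lever is at machine y +120. 0 = off, leaning 0.5 rad to the robot; 1.0 rad = fully on, leaning 0.5 rad away from it (end stop). Starts at 0 to 0.12. Stays where left; about 1 N at its tip moves it.
- toggle_tip (a point): Centre of the 26 mm ball at the end of the toggle lever, 80 mm from the lever's turning axis; 92 mm above the bench at either end of the swing, 102 mm when the lever is upright. The lever's stem is 10 mm thick.
- tin: Bystander: round green tin with a bare metal lid, 59 mm in diameter, 65 mm tall, standing in the tray's +x half, not to be disturbed. Origin: centre of its underside.
- hammer: Bystander: ball-peen hammer, 260 mm long, lying near the robot. Origin: under its middle, x along the handle to the head.
- punch_case: Bystander: flat black plastic case of chrome punches, 70 x 150 x 34 mm, lying behind the machine. Origin: centre of its underside.
- round_jar: Bystander: round glass jar, 72 mm in diameter, 100 mm tall, standing farther back. Origin: centre of its underside.
- mug: Bystander: white mug, 80 mm in diameter, 90 mm tall, standing farther back. Origin: centre of its underside.
- tape: Bystander: grey tape measure lying flat, 70 x 75 x 38 mm, farther back. Origin: centre of its underside.

How it is judged (in metres and radians):
On the way, in this order (a step that is already met when the one before it is completed fails the run):
1. the oil bottle stands upright in the tray, released (angle between oil_bottle's own z axis and vertical below 0.08 rad and x of oil_bottle in the frame of tray between -0.075 and 0.075 m and y of oil_bottle in the frame of tray between -0.045 and 0.045 m and z of oil_bottle in the frame of tray below 0.012 m and contact force between the fingers and oil_bottle below 0.2 N and linear speed of oil_bottle below 0.03 m/s), for 0.2 s.
2. the jar stands upright in the middle of the plate, released (all of step 1 and angle between jar's own x axis and vertical below 0.08 rad and horizontal distance between jar and plate below 0.02 m and z of jar in the frame of plate between 0.057 and 0.067 m and contact force between the fingers and jar below 0.2 N and linear speed of jar below 0.03 m/s), for 0.2 s.
3. the keeper arm is swung fully in over the standing jar (angle between jar's own x axis and vertical below 0.08 rad and horizontal distance between jar and plate below 0.02 m and z of jar in the frame of plate between 0.057 and 0.067 m and contact force between the fingers and jar below 0.2 N and linear speed of jar below 0.03 m/s and value of joint keeper below 0.12 rad), for 0.2 s.
4. the toggle is thrown fully on (value of joint toggle above 0.85 rad and value of joint keeper below 0.12 rad), for 0.1 s.
At the end, for the whole second after the job is handed in: Bottle stands released, still and upright (within 0.08 rad) on the tray floor; jar stands released, still and lid up (0.08 rad) on the plate, axis within 20 mm of its centre; keeper within 0.12 rad of its inner stop; toggle past 0.85 of its 1.0 rad (all of step 2 and all of step 4); the robot touches nothing.
It fails at once if a bystander (tin, hammer, punch case, round jar, mug, tape measure) is moved more than 30 mm (distance of any of tin, hammer, punch_case, round_jar, mug, tape from where it was at the start of the episode above 0.03 m).
It fails at once if the oil bottle is tipped more than 0.6 rad (angle between oil_bottle's own z axis and vertical above 0.6 rad).
It fails at once if the oil bottle or the jar is dropped (falls freely by more than about 25 mm) ((linear speed of oil_bottle above 0.7 m/s and contact force between oil_bottle and anything else below 0.05 N) or (linear speed of jar above 0.7 m/s and contact force between jar and anything else below 0.05 N)).
It also fails if it takes over 72 s, if anything falls off the work surface, if the arm or the gripper's body presses on something with over 40 N, if the wrist force passes 120 N, or if a joint passes its speed limit or range.

## Working session

There is one attempt and no reset: what is moved stays moved. The work goes in short steps, Python scripts to look and compute and a tool call to move; the robot and the scene stay as the last step left them, time stands still between calls to the robot, and variables do not carry over. Pictures are saved under pics/ and viewed, about 8 in all and at most 12, crops included, and the job is handed in when it is done.

Besides the shell and the picture viewer there is one more tool, called after ">>>" by a JSON object that holds its "name" and its "arguments". play_rows: Moves the arm, as the interface text tells. Its arguments: {"type":"object","properties":{"deltas":{"type":"array"},"force":{"type":"number"}},"required":["deltas"]}

```bash
mkdir -p pics; cat > h.py <<'E'
import numpy as np, cv2
from bench import r, eyes
from scipy.spatial.transform import Rotation as Ro
def save(name,fn,crop=None,s=1):
    im=cv2.cvtColor(np.ascontiguousarray(eyes.snapshot(name)),cv2.COLOR_RGB2BGR)
    cv2.imwrite('pics/raw_'+fn,im)
    if crop: im=im[crop[1]:crop[3],crop[0]:crop[2]]
    cv2.imwrite('pics/'+fn,cv2.resize(im,None,fx=s,fy=s,interpolation=cv2.INTER_CUBIC))
def cam(name,st=None):
    c=eyes.get_calibration(name); K=np.array(c['mtx'])
    if name=='wrist':
        T=np.array(c['T_tool_cam']); Rt=Ro.from_euler('xyz',st['tcp_rot'],degrees=True).as_matrix()
        Rw=Rt@T[:3,:3]; o=Rt@T[:3,3]+np.array(st['tool_pos']); return K,Rw.T,-Rw.T@o
    return K,np.array(c['R']),np.array(c['t']).ravel()
def ray(C,p):
    K,R,t=C; d=R.T@np.linalg.inv(K)@np.array([p[0],p[1],1.]); return -R.T@t,d/np.linalg.norm(d)
def atz(C,p,z):
    o,d=ray(C,p); return o+d*(z-o[2])/d[2]
def tri(obs):
    A=np.zeros((3,3));b=np.zeros(3)
    for C,p in obs:
        o,d=ray(C,p);M=np.eye(3)-np.outer(d,d);A+=M;b+=M@o
    X=np.linalg.solve(A,b); return X,[np.linalg.norm(np.cross(X-ray(C,p)[0],ray(C,p)[1])) for C,p in obs]
def proj(C,X):
    q=C[0]@(C[1]@np.array(X,float)+C[2]); return q[:2]/q[2]
E
python3 - <<'E'
from h import *
print(r.sense())
for n in('scene','top','wrist'):
    print(n,eyes.get_calibration(n))
a=eyes.snapshot('scene');b=eyes.snapshot('top')
for n,i in(('scene',a),('top',b)):
    i=cv2.cvtColor(np.ascontiguousarray(i),cv2.COLOR_RGB2BGR);cv2.imwrite(f'pics/{n}0.png',i)
    cv2.imwrite(f'pics/{n}0b.png',cv2.resize(i,(800,500),interpolation=cv2.INTER_CUBIC))
E
```

```text
{'time': 0.0, 'joint_pos': array([-7.13573443e+01,  7.51534917e+00,  8.53292207e+01, -1.42524146e-04,
        8.72604273e+01, -4.89262764e+00]), 'qd': array([-0.03515705, -0.00902518, -0.03455386,  0.04358845, -0.03140965,
        0.0213537 ]), 'joint_efforts': array([-1.21692432e-03, -5.69410014e+01, -5.00547945e+01, -5.39226057e-04,
        1.47797138e-02,  3.97405313e-05]), 'tool_pos': array([ 239.43823168, -549.56306917,  230.24246789]), 'tcp_rot': array([-1.79895373e+02, -8.81323414e-03,  2.35352823e+01]), 'ft_force': array([-0.46078326, -0.0330053 ,  0.23903538]), 'wrist_torque': array([ 0.00252634, -0.01501306, -0.00113591]), 'finger_gap': 85.3984812070737}
scene {'mtx': array([[362.34323007,   0.        , 319.84260886],
       [  0.        , 362.34323007, 198.94663744],
       [  0.        ,   0.        ,   1.        ]]), 'R': array([[-0.6436878 ,  0.76520381,  0.01136458],
       [ 0.47008128,  0.40706247, -0.78314988],
       [-0.60389537, -0.49876175, -0.62172913]]), 't': array([ 329.29185041, -159.72213783, 1404.86622106])}
top {'mtx': array([[376.07795768,   0.        , 
[... 189 characters left out ...]
  [-9.82656470e-01,  1.91139238e-02, -1.84447605e-01],
       [ 1.84408150e-01, -3.82183662e-03, -9.82842321e-01]]), 't': array([  23.87274214,  577.32774267, 1078.98341088])}
wrist {'mtx': array([[321.79443703,   0.        , 315.74474414],
       [  0.        , 321.79443703, 204.49447679],
       [  0.        ,   0.        ,   1.        ]]), 'T_tool_cam': array([[-7.03369261e-04, -9.44853816e-01, -3.27491636e-01,
         8.30540314e+01],
       [ 9.99999691e-01, -5.50005267e-04, -5.60913467e-04,
         5.09545148e-02],
       [ 3.49859105e-04, -3.27491930e-01,  9.44853911e-01,
        -1.42465310e+02],
       [ 0.00000000e+00,  0.00000000e+00,  0.00000000e+00,
         1.00000000e+00]])}
```

View pics/scene0b.png

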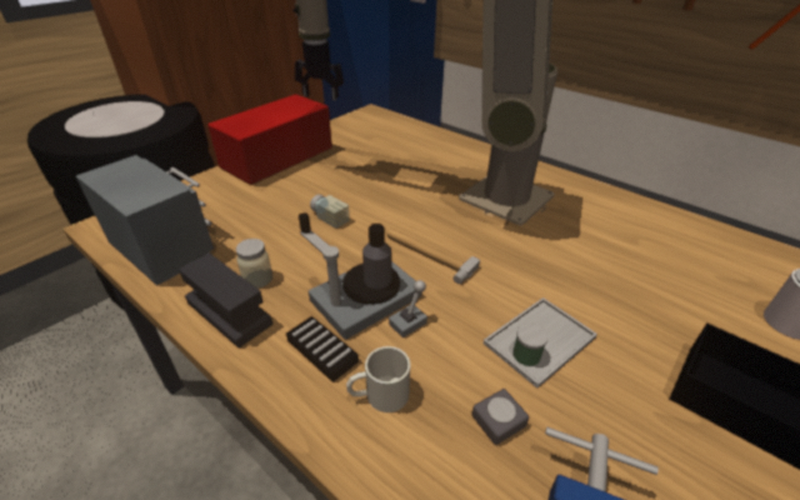

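View pics/top0b.png

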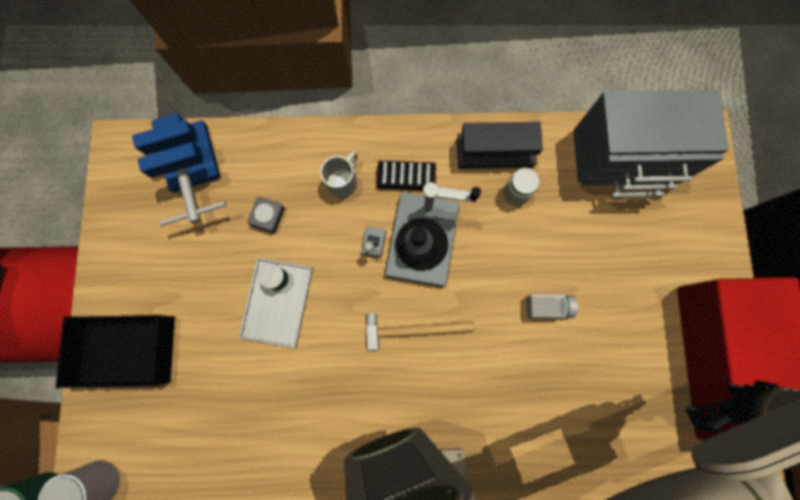

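The scene view shows the bottle on the plate at (377,265), the toggle at (415,300), the keeper knob at (305,225), the jar at (330,210) and the tray at (540,340). The top view shows the bottle at (420,240), the jar at (552,307) with its lid at the right end, the tray at (277,303), the tin at (275,278) and the toggle at (370,245). I'll enlarge both next.

```bash
python3 - <<'E'
import cv2
a=cv2.imread('pics/top0.png')[135:290,185:475];cv2.imwrite('pics/topc.png',cv2.resize(a,None,fx=2.75,fy=2.75,interpolation=cv2.INTER_CUBIC))
a=cv2.imread('pics/scene0.png')[150:320,235:485];cv2.imwrite('pics/scc.png',cv2.resize(a,None,fx=3.2,fy=3.2,interpolation=cv2.INTER_CUBIC))
E
```

```text
(no output)
```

View pics/topc.png

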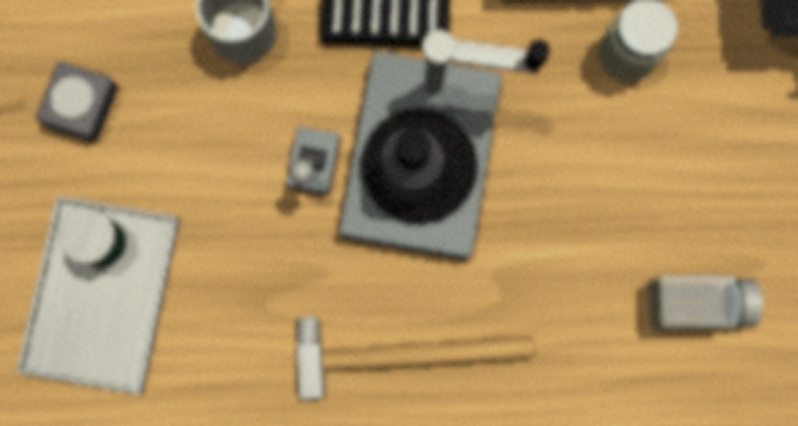

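View pics/scc.png

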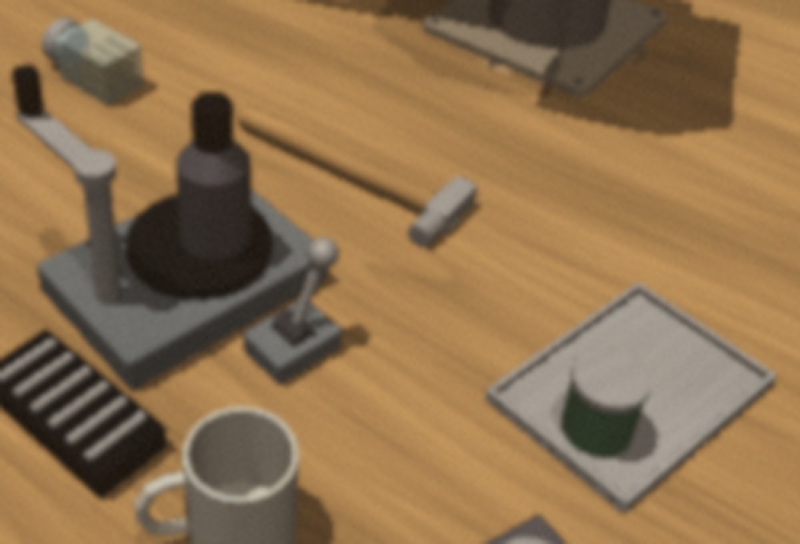

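The top crop shows the plate centre at (418,166), the bottle cap at (411,147), the knob at (538,50), the post at (438,46), the toggle ball at (303,170) and the tray corners at (58,198), (179,215), (143,392), (20,373). The jar body spans 656–738 by 277–330, and its lid ends at 762. The scene crop shows the cap top at (212,101), the knob at (26,72), the ball at (322,251) and the tray corners at (639,287), (775,378), (625,508), (489,396).

```bash
python3 - <<'E'
from h import *
T=cam('top');S=cam('scene')
t=lambda x,y:(T,(185+(x+.5)/2.75-.5,135+(y+.5)/2.75-.5))
s=lambda x,y:(S,(235+(x+.5)/3.2-.5,150+(y+.5)/3.2-.5))
P=lambda o,z:np.round(atz(*o,z),1)
print('cams',ray(*t(0,0))[0],ray(*s(0,0))[0])
for n,a,b,z in [('plate',t(418,166),s(200,244),50),('cap',t(411,147),s(212,101),196),('knob',t(538,50),s(26,72),217),('ball',t(303,170),s(322,251),92),
 ('post',t(438,46),s(95,158),177),('trayA',t(58,198),s(625,508),14),('trayB',t(179,215),s(489,396),14),('trayC',t(143,392),s(639,287),14),('trayD',t(20,373),s(775,378),14),('tin',t(91,240),s(610,380),70)]:
    X,e=tri([a,b]);print(n,np.round(X,1),np.round(e,1),P(a,z),P(b,z))
for c in((372,52),(501,72),(470,250),(340,233)):print('base',P(t(*c),36))
for c in((656,277),(738,277),(738,329),(656,330)):print('jar',P(t(*c),56))
print('lid end',P(t(762,303),28), 'hammer',P(t(310,400),25),P(t(310,318),25))
E
```

```text
cams [ 368.80680844   16.95690631 1166.95176961] [1135.43573533  513.73503838  744.61760953]
plate [590.3 -20.3  41.9] [1.1 1.1] [589.4 -21.   50. ] [596.  -13.2  50. ]
cap [579.2  -9.9 197.1] [0.2 0.2] [579.3  -9.8 196. ] [578.1 -11.1 196. ]
knob [ 667.2 -132.6  216. ] [0.6 0.6] [ 667.3 -132.9  217. ] [ 667.9 -130.7  217. ]
ball [576.7 103.3  99.3] [1.9 1.9] [579.2 102.3  92. ] [569.4 100.4  92. ]
post [682.8 -38.8 185.6] [0.5 0.5] [685.9 -39.7 177. ] [675.6 -46.8 177. ]
trayA [568.4 389.    6.4] [1.3 1.3] [567.6 385.4  14. ] [573.5 391.3  14. ]
trayB [544.7 253.2   7. ] [3.9 3.9] [545.5 248.3  14. ] [548.1 258.9  14. ]
trayC [349.1 289.4   7.3] [4. 4.] [351.  284.2  14. ] [353.6 294.6  14. ]
trayD [372.9 424.7   6.9] [2.9 2.9] [374.  419.3  14. ] [378.2 428.   14. ]
tin [512.2 335.4  59.9] [2.2 2.2] [511.8 330.5  70. ] [520.  339.9  70. ]
base [725.5  27.6  36. ]
base [ 699.  -118.3   36. ]
base [497.1 -76.2  36. ]
base [518.7  66.3  36. ]
jar [ 461.9 -273.2   56. ]
jar [ 460.1 -361.2   56. ]
jar [ 405.  -356.7   56. ]
jar [ 405.6 -269.4   56. ]
lid end [ 433.5 -394.7   28. ] hammer [339.2 101.2  25. ] [427.  100.7  25. ]
```

```bash
cat >> h.py <<'E'
def plan(pos,rpy,n,g=0):
    """n equal rows (screw-like) from the measured pose to pos (mm), rpy (deg)"""
    st=r.sense(); R0=Ro.from_euler('xyz',st['tcp_rot'],degrees=True); R1=Ro.from_euler('xyz',rpy,degrees=True)
    w=(R0.inv()*R1).as_rotvec(); p=R0.inv().apply(np.array(pos)-st['tool_pos'])/1000
    A=sum(Ro.from_rotvec(w*k/n).as_matrix() for k in range(n)); d=np.linalg.solve(A,p)
    print(f'{n} x',[np.round(d,4).tolist(),np.round(w/n,4).tolist(),g],'deg/row',round(np.degrees(np.linalg.norm(w)/n),2))
def log():
    import json,os
    s=r.sense(); open('log.txt','a').write(json.dumps([list(map(float,s[k])) for k in('joint_pos','tool_pos','tcp_rot')])+'\n')
    print('t',round(s['time'],2),'q',np.round(s['joint_pos'],1),'p',np.round(s['tool_pos'],1),'rot',np.round(s['tcp_rot'],1),'F',np.round(s['ft_force'],1),'gap',round(s['finger_gap'],1)); return s
E
python3 -c "
from h import *
log();plan([579,-10,300],[180,0,92],14)"
```

```text
t 0.1 q [-71.4   7.5  85.3   0.   87.3  -4.9] p [ 239.5 -549.6  230.3] rot [-179.9   -0.    23.5] F [0.5 0.2 0. ] gap 85.1
14 x [[0.0483, -0.0021, -0.005], [-0.0001, -0.0001, -0.0854], 0] deg/row 4.89
```

>>> {"name": "play_rows", "arguments": {"deltas": [[[0.048,-0.002,-0.005],[0,0,-0.085],0],[[0.048,-0.002,-0.005],[0,0,-0.085],0],[[0.048,-0.002,-0.005],[0,0,-0.085],0],[[0.048,-0.002,-0.005],[0,0,-0.085],0],[[0.048,-0.002,-0.005],[0,0,-0.085],0],[[0.048,-0.002,-0.005],[0,0,-0.085],0],[[0.048,-0.002,-0.005],[0,0,-0.085],0],[[0.048,-0.002,-0.005],[0,0,-0.085],0]], "force": 40}}

```text
time: 1.1
tool_pos: [517.8, -284.4, 266.0]
tcp_rot: [-179.4, -0.3, 63.3]
ft_force: [0.6, 0.0, -0.3]
finger_gap: 85.3
```

```bash
python3 -c "
from h import *
log();plan([579,-10,300],[180,0,92],8)"
```

```text
t 1.1 q [-33.9   5.9  83.4   0.2  91.3  -7.2] p [ 517.8 -284.4  266. ] rot [-179.4   -0.3   63.3] F [ 0.6  0.  -0.3] gap 85.3
8 x [[0.0355, -0.001, -0.0041], [-0.001, -0.0009, -0.0626], 0] deg/row 3.59
```

>>> {"name": "play_rows", "arguments": {"deltas": [[[0.036,-0.001,-0.004],[-0.001,-0.001,-0.063],0],[[0.036,-0.001,-0.004],[-0.001,-0.001,-0.063],0],[[0.036,-0.001,-0.004],[-0.001,-0.001,-0.063],0],[[0.036,-0.001,-0.004],[-0.001,-0.001,-0.063],0],[[0.036,-0.001,-0.004],[-0.001,-0.001,-0.063],0],[[0.036,-0.001,-0.004],[-0.001,-0.001,-0.063],0],[[0.036,-0.001,-0.004],[-0.001,-0.001,-0.063],0],[[0,0,0],[0,0,0],0]]}}

```text
time: 2.1
tool_pos: [578.5, -29.2, 291.4]
tcp_rot: [-179.5, -0.2, 89.8]
ft_force: [0.3, -0.2, 0.1]
finger_gap: 85.6
```

```bash
python3 -c "
from h import *
s=log();save('wrist','w1.png',None,1.25)
W=cam('wrist',s)
for n,X in dict(cap=(579,-10,196),capL=(579,7,196),capR=(579,-27,196),plate=(590,-20.5,50),ball=(574,102,95)).items(): print(n,np.round(proj(W,X)*1.25,0))
print(s['time'])"
```

```text
t 2.1 q [-8.   3.7 83.   0.1 93.7 -7.8] p [578.5 -29.2 291.4] rot [-179.5   -0.2   89.8] F [ 0.3 -0.2  0.1] gap 85.6
cap [399. 229.]
capL [399. 201.]
capR [399. 255.]
plate [410. 200.]
ball [392.  51.]
2.1
```

View pics/w1.png

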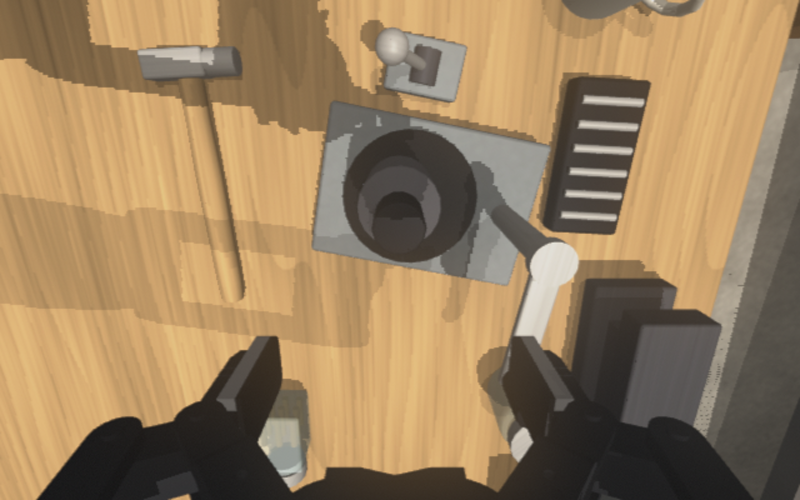

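The wrist view shows the cap at (400,225), the plate centre at (410,196) and the toggle ball at (392,47). All of these are within about 3 mm of the two-camera estimates, so I'll go down onto the cap.

```bash
python3 -c "
from h import *
log();plan([579,-8.5,210],[180,0,90],6)"
```

```text
t 2.15 q [-8.1  3.7 83.1  0.1 93.7 -7.8] p [578.3 -30.5 291.1] rot [-1.795e+02 -1.000e-01  8.970e+01] F [-0.7 -0.9  0.3] gap 85.4
6 x [[0.0037, 0.0002, 0.0135], [-0.0014, -0.0004, -0.0009], 0] deg/row 0.1
```

>>> {"name": "play_rows", "arguments": {"deltas": [[[0.012,0,0.013],[-0.003,0,0],0],[[0.01,0,0.013],[-0.003,0,0],0],[[0,0,0.014],[-0.002,0,0],0],[[0,0,0.014],[0,0,0],0],[[0,0,0.014],[0,0,0],0],[[0,0,0.014],[0,0,0],0],[[0,0,0],[0,0,0],0]]}}

```text
time: 3.02
tool_pos: [576.2, -9.8, 199.7]
tcp_rot: [-179.7, -0.1, 89.4]
ft_force: [0.1, -0.2, 0.3]
finger_gap: 85.6
```

```bash
python3 -c "
from h import *
log();plan([579,-8.5,160],[180,0,90],4)"
```

```text
t 3.02 q [-6.1  5.1 91.2  0.1 84.1 -5.5] p [576.2  -9.8 199.7] rot [-1.797e+02 -1.000e-01  8.940e+01] F [ 0.1 -0.2  0.3] gap 85.6
4 x [[0.0003, 0.0007, 0.0099], [-0.0014, -0.0005, -0.0026], 0] deg/row 0.17
```

>>> {"name": "play_rows", "arguments": {"deltas": [[[0,0.001,0.01],[-0.001,0,-0.003],0],[[0,0.001,0.01],[-0.001,0,-0.003],0],[[0,0.001,0.009],[-0.001,0,-0.003],0],[[0,0,0.009],[0,0,0],0],[[0,0,0],[0,0,0],0]], "force": 50}}

```text
time: 3.65
tool_pos: [580.1, -9.9, 160.0]
tcp_rot: [-180.0, -0.1, 90.0]
ft_force: [-0.3, -0.0, -0.4]
finger_gap: 85.4
```

>>> {"name": "play_rows", "arguments": {"deltas": [[[0,0,0],[0,0,0],0.3],[[0,0,0],[0,0,0],0.45],[[0,0,0],[0,0,0],0.6],[[0,0,0],[0,0,0],0.7],[[0,0,0],[0,0,0],0.8],[[0,0,0],[0,0,0],0.8]]}}

```text
time: 4.4
tool_pos: [580.6, -10.0, 161.2]
tcp_rot: [179.9, -0.1, 90.0]
ft_force: [-0.1, -0.1, -0.2]
finger_gap: 33.2
```

```bash
python3 -c "
from h import *
log();plan([579,-8.5,210],[180,0,90],4)"
```

```text
t 4.4 q [-6.1  6.9 93.3  0.1 79.8 -6.1] p [580.6 -10.  161.2] rot [ 1.799e+02 -1.000e-01  9.000e+01] F [-0.1 -0.1 -0.2] gap 33.2
4 x [[0.0004, -0.0004, -0.0122], [0.0003, -0.0004, -0.0002], 0] deg/row 0.03
```

>>> {"name": "play_rows", "arguments": {"deltas": [[[0,0,-0.003],[0,0,0],1],[[0,0,-0.006],[0,0,0],1],[[0,0,-0.011],[0,0,0],1],[[0,0,-0.014],[0,0,0],1],[[0,0,-0.014],[0,0,0],1],[[0,0,-0.014],[0,0,0],1],[[0,0,-0.012],[0,0,0],1],[[0,0,-0.006],[0,0,0],1]], "force": 60}}

```text
time: 5.4
tool_pos: [580.2, -10.1, 246.6]
tcp_rot: [180.0, -0.1, 90.0]
ft_force: [0.7, 0.7, -2.9]
finger_gap: 32.6
```

```bash
python3 -c "
from h import *
log();save('scene','s2.png',(235,100,485,270),3);plan([415,347,240],[180,0,135],16,1)"
```

```text
t 5.4 q [-6.1  4.1 87.3  0.1 88.6 -6.1] p [580.2 -10.1 246.6] rot [ 1.8e+02 -1.0e-01  9.0e+01] F [ 0.7  0.7 -2.9] gap 32.6
16 x [[0.0252, -0.0017, 0.0005], [0.0001, -0.0001, -0.0491], 1] deg/row 2.82
```

>>> {"name": "play_rows", "arguments": {"deltas": [[[0.01,-0.001,0],[0,0,-0.02],1],[[0.018,-0.001,0],[0,0,-0.035],1],[[0.025,-0.002,0],[0,0,-0.049],1],[[0.028,-0.002,0],[0,0,-0.055],1],[[0.028,-0.002,0],[0,0,-0.055],1],[[0.028,-0.002,0],[0,0,-0.055],1],[[0.028,-0.002,0],[0,0,-0.055],1],[[0.028,-0.002,0],[0,0,-0.055],1]]}}

```text
time: 6.45
tool_pos: [528.0, 188.9, 242.3]
tcp_rot: [-179.7, -0.3, 113.0]
ft_force: [0.7, 0.3, -3.8]
finger_gap: 32.8
```

```bash
python3 -c "
from h import *
log();plan([415,347,240],[180,0,135],8,1)"
```

```text
t 6.45 q [14.3  1.5 90.4  0.3 88.5 -8.8] p [528.  188.9 242.3] rot [-179.7   -0.3  113. ] F [ 0.7  0.3 -3.8] gap 32.8
8 x [[0.0244, -0.0012, 0.0004], [-0.0006, -0.0009, -0.0479], 1] deg/row 2.74
```

>>> {"name": "play_rows", "arguments": {"deltas": [[[0.027,-0.001,0],[-0.001,-0.001,-0.05],1],[[0.027,-0.001,0],[-0.001,-0.001,-0.05],1],[[0.027,-0.001,0],[-0.001,-0.001,-0.05],1],[[0.027,-0.001,0],[0,-0.001,-0.05],1],[[0.025,-0.001,0],[0,-0.001,-0.05],1],[[0.02,-0.001,0],[0,0,-0.04],1],[[0.012,-0.001,0],[0,0,-0.025],1],[[0,0,0],[0,0,0],1]]}}

```text
time: 7.45
tool_pos: [424.3, 339.2, 237.6]
tcp_rot: [-179.5, -0.4, 133.0]
ft_force: [-0.1, 0.3, -3.8]
finger_gap: 32.7
```

```bash
python3 -c "
from h import *
s=log();save('wrist','w2.png',None,1.25);W=cam('wrist',s)
for X in ((567.6,385.4),(545.5,250),(351,286),(374,421)): print(np.round(proj(W,X+(14,))*1.25))
plan([415,347,150],[180,0,135],8,1)"
```

```text
t 7.45 q [ 33.   -0.9  93.3   0.3  88.2 -10. ] p [424.3 339.2 237.6] rot [-179.5   -0.4  133. ] F [-0.1  0.3 -3.8] gap 32.7
[538. 279.]
[425. 353.]
[301. 203.]
[421. 107.]
8 x [[0.0015, -0.0001, 0.0109], [-0.0012, -0.0009, -0.0046], 1] deg/row 0.28
```

View pics/w2.png

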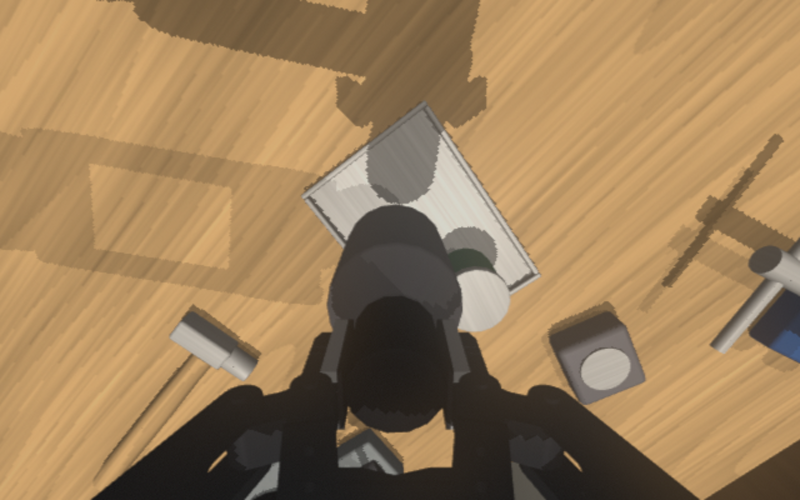

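The wrist view shows the bottle upright in the fingers over the free half of the tray. The tray corners are at (305,197), (424,103) and (540,277), within about 4 px of prediction. I'll lower the bottle.

>>> {"name": "play_rows", "arguments": {"deltas": [[[0.006,0,0.006],[-0.002,-0.002,-0.01],1],[[0.006,0,0.011],[-0.002,-0.002,-0.01],1],[[0.002,0,0.014],[-0.002,-0.002,-0.01],1],[[0,0,0.016],[-0.002,-0.001,0],1],[[0,0,0.016],[0,0,0],1],[[0,0,0.016],[0,0,0],1],[[0,0,0.013],[0,0,0],1],[[0,0,0.006],[0,0,0],1]]}}

```text
time: 8.5
tool_pos: [414.6, 347.1, 130.9]
tcp_rot: [-179.8, 0.0, 134.5]
ft_force: [1.2, 0.3, -3.5]
finger_gap: 32.8
```

```bash
python3 -c "
from h import *
s=log();plan([414.5,347.5,120],[180,0,135],4,1)"
```

```text
t 8.5 q [ 3.450e+01  2.600e+00  1.011e+02 -1.000e-01  7.650e+01 -1.000e+01] p [414.6 347.1 130.9] rot [-179.8    0.   134.5] F [ 1.2  0.3 -3.5] gap 32.8
4 x [[0.0001, 0.0001, 0.0027], [-0.0009, 0.0001, -0.0021], 1] deg/row 0.13
```

>>> {"name": "play_rows", "arguments": {"deltas": [[[0,0,0.004],[-0.001,0,0],1],[[0,0,0.004],[-0.001,0,0],1],[[0,0,0.003],[0,0,0],1],[[0,0,0.002],[0,0,0],1],[[0,0,0],[0,0,0],1]]}}

```text
time: 9.12
tool_pos: [415.5, 347.6, 118.1]
tcp_rot: [180.0, 0.1, 134.5]
ft_force: [-0.6, -0.5, -4.1]
finger_gap: 32.8
```

>>> {"name": "play_rows", "arguments": {"deltas": [[[0,0,0.001],[0,0,0],1],[[0,0,0.001],[0,0,0],1],[[0,0,0],[0,0,0],1]]}}

```text
time: 9.5
tool_pos: [415.7, 347.8, 116.5]
tcp_rot: [179.9, 0.1, 134.5]
ft_force: [0.1, 0.2, -4.4]
finger_gap: 32.9
```

>>> {"name": "play_rows", "arguments": {"deltas": [[[0,0,0.001],[0,0,0],1],[[0,0,0.001],[0,0,0],1],[[0,0,0],[0,0,0],1]]}}

```text
time: 9.88
tool_pos: [416.3, 348.0, 116.4]
tcp_rot: [179.9, 0.1, 134.5]
ft_force: [0.0, -0.2, -4.4]
finger_gap: 32.1
```

>>> {"name": "play_rows", "arguments": {"deltas": [[[0,0,0.002],[0,0,0],1],[[0,0,0.001],[0,0,0],1],[[0,0,0],[0,0,0],1]]}}

```text
time: 10.25
tool_pos: [417.1, 348.2, 116.3]
tcp_rot: [179.8, 0.1, 134.5]
ft_force: [-0.1, 0.3, -2.4]
finger_gap: 33.1
```

>>> {"name": "play_rows", "arguments": {"deltas": [[[0,0,0.002],[0,0,0],1],[[0,0,0],[0,0,0],1]]}}

```text
time: 10.5
tool_pos: [417.8, 348.4, 116.4]
tcp_rot: [179.7, 0.2, 134.5]
ft_force: [0.8, -0.5, -3.5]
finger_gap: 32.5
```

>>> {"name": "play_rows", "arguments": {"deltas": [[[-0.001,0,0.003],[0.002,-0.002,0],1],[[0,0,0.003],[0,0,0],1]]}}

```text
time: 10.75
tool_pos: [419.3, 348.8, 116.2]
tcp_rot: [179.7, 0.3, 134.5]
ft_force: [-13.5, -9.6, 29.6]
finger_gap: 32.5
```

```bash
python3 -c "
from h import *
s=log()
# bottle base height seen from the scene camera vs predicted outline
save('scene','s3.png',(350,170,500,320),4);S=cam('scene')
for X in ((416,348,151),(416,348,5)): print((proj(S,X)-[350,170])*4)
for z in(5,15): 
  a=np.linspace(0,6.28,60); P=np.array([(proj(S,(416+32*np.cos(t),348+32*np.sin(t),z))-[350,170])*4 for t in a]); print(z,P.min(0),P.max(0))
"
```

```text
t 10.75 q [ 34.5   3.6 101.7  -0.2  74.3 -10. ] p [419.3 348.8 116.2] rot [179.7   0.3 134.5] F [-13.5  -9.6  29.6] gap 32.5
[418.30811823 212.66340162]
[365.77258389 373.2903396 ]
5 [317.12332725 338.07527383] [415.04309195 410.3415503 ]
15 [320.08243325 328.06464232] [418.66567081 400.27580207]
```

View pics/s3.png

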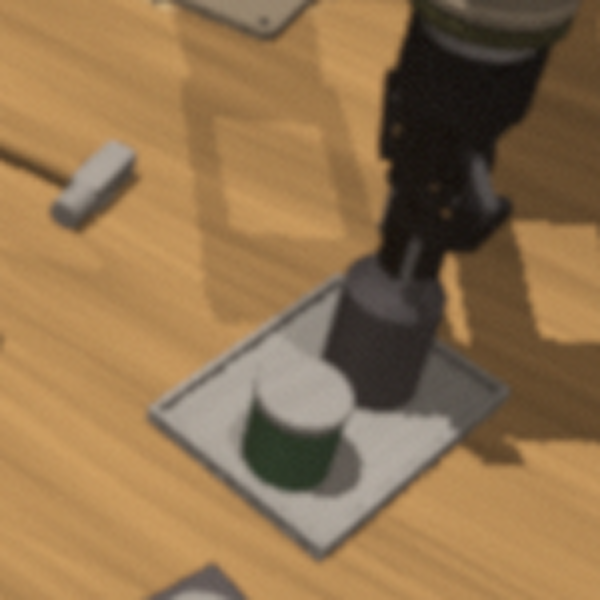

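The scene view shows the bottle's foot at row 410, which is the tray floor, and the force confirms contact. I'll ease off and release.

>>> {"name": "play_rows", "arguments": {"deltas": [[[0.002,0,-0.002],[0.004,0.004,0],1],[[0,0,0],[0,0,0],0.8],[[0,0,0],[0,0,0],0.5],[[0,0,0],[0,0,0],0.3],[[0,0,0],[0,0,0],0.1],[[0,0,0],[0,0,0],0],[[0,0,0],[0,0,0],0]]}}

```text
time: 11.68
tool_pos: [418.3, 350.5, 117.4]
tcp_rot: [179.8, 0.1, 134.5]
ft_force: [0.7, 0.4, -0.4]
finger_gap: 85.4
```

```bash
python3 -c "
from h import *
s=log()"
```

```text
t 11.68 q [ 34.6   3.8 101.4  -0.   74.6  -9.9] p [418.3 350.5 117.4] rot [1.798e+02 1.000e-01 1.345e+02] F [ 0.7  0.4 -0.4] gap 85.4
```

>>> {"name": "play_rows", "arguments": {"deltas": [[[0,0,-0.01],[0,0,0],0],[[0,0,-0.018],[0,0,0],0],[[0,0,-0.022],[0,0,0],0],[[0,0,-0.022],[0,0,0],0],[[0,0,-0.022],[0,0,0],0],[[0,0,-0.022],[0,0,0],0],[[0,0,-0.02],[0,0,0],0],[[0,0,0],[0,0,0],0]]}}

```text
time: 12.68
tool_pos: [419.2, 351.2, 268.8]
tcp_rot: [179.3, 0.2, 134.5]
ft_force: [-0.2, -0.5, -0.4]
finger_gap: 85.3
```

```bash
cat > kin.py <<'E'
import json,numpy as np
from scipy.optimize import least_squares
from scipy.spatial.transform import Rotation as Ro
rz=lambda a:Ro.from_euler('z',a,degrees=True); ry=lambda a:Ro.from_euler('y',a,degrees=True)
D=[json.loads(l) for l in open('log.txt')]
# p: a1,d1(z),a2,a3(off),d4(fore),lateral,tool
def fk(q,p):
    a1,d1,a2,a3,d4,lat,d6=p
    R=rz(q[0]); x=R.apply([a1,lat,d1]); R=R*ry(q[1]); x=x+R.apply([0,0,a2])
    R=R*ry(q[2]); x=x+R.apply([-a3,0,d4]); R=R*rz(q[3]); R=R*ry(q[4]); x=x+R.apply([0,0,d6]); R=R*rz(q[5]+SG)
    return x,R
SG=0
def rot0(): # constant last offset
    q,p,o=D[0]; 
    x,R=fk(q,[0]*7); return (R.inv()*Ro.from_euler('xyz',o,degrees=True))
def fit():
    f=lambda p:np.concatenate([(fk(q,p)[0]-t) for q,t,o in D]+[0.002*(p-p0)])
    p0=np.array([0,250,400,0,400,50,250.])
    s=least_squares(f,p0); e=np.array([fk(q,s.x)[0]-t for q,t,o in D]); return s.x,np.abs(e).max()
E
python3 -c "
from h import *
s=log();save('scene','s4.png',(350,170,500,320),4)
import kin
print(np.round(kin.fit()[0],1),kin.fit()[1])
R=kin.rot0();print(R.as_euler('xyz',degrees=True))
for q,t,o in kin.D: print(np.round((kin.fk(q,[0]*7)[1]*R).as_euler('xyz',degrees=True)-o,1))"
```

```text
t 12.68 q [34.6 -2.3 91.4 -0.  90.1 -9.9] p [419.2 351.2 268.8] rot [179.3   0.2 134.5] F [-0.2 -0.5 -0.4] gap 85.3
[  0.  316.8 369.1 -61.6 553.4  51.2 363.4] 0.018019192321332866
[2.54444375e-14 2.54444375e-14 9.00000000e+01]
[0. 0. 0.]
[ 0. -0.  0.]
[ 0. -0.  0.]
[ 0. -0. -0.]
[ 0.  0. -0.]
[ 0. -0.  0.]
[ 0. -0. -0.]
[ 0. -0.  0.]
[ 0. -0. -0.]
[ 0. -0.  0.]
[ 0. -0.  0.]
[-0. -0. -0.]
[ 0. -0. -0.]
```

View pics/s4.png

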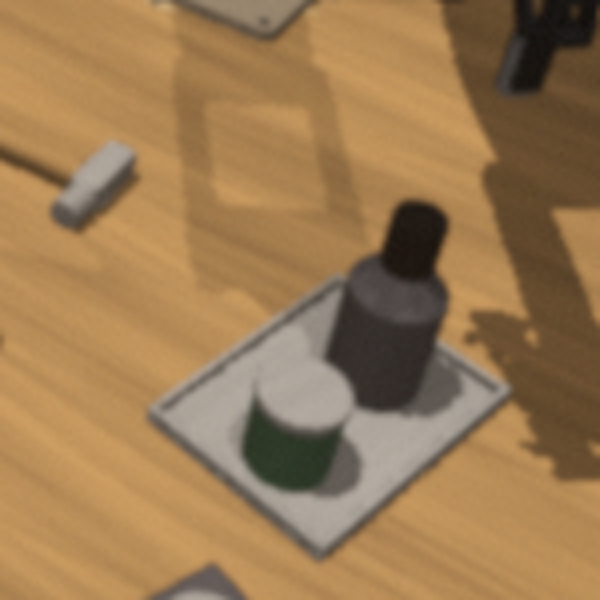

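The bottle stands upright and released in the tray's free half, with its foot near (375,408) and its cap near (417,205). Next I'll plan the jar's grasp and placing with the fitted kinematics.

```bash
cat >> kin.py <<'E'
P7=fit()[0]; R6=Ro.from_euler('z',90,degrees=True)
LO=np.array([-169.43,-51.17,1.28,-76.62,0,-152.29]);HI=np.array([169.43,129.36,143.12,256.62,156.53,152.29])
def ik(pos,R,q0):
    def f(q):
        x,Rq=fk(q,P7); return np.concatenate([(x-pos)/5,np.degrees((R.inv()*(Rq*R6)).as_rotvec())])
    s=least_squares(f,np.clip(q0,LO+.5,HI-.5),bounds=(LO,HI)); return s.x,np.abs(s.fun).max()
def rot(z,y):
    z=np.array(z)/np.linalg.norm(z);y=np.array(y)/np.linalg.norm(y);return Ro.from_matrix(np.column_stack([np.cross(y,z),y,z]))
def pick(tau,s,az=-90.8,G=(433.5,-341,28)):
    t=np.radians(tau);u=np.array([np.cos(np.radians(az)),np.sin(np.radians(az)),0]);N=np.array([0,0,1.])
    z=-np.cos(t)*N-np.sin(t)*u; return np.array(G)+19*z,rot(z,s*np.cross(N,u))
def place(tau,s,phi,G=(590,-19,118)):
    t=np.radians(tau);h=np.array([np.cos(np.radians(phi)),np.sin(np.radians(phi)),0]);U=np.array([0,0,1.])
    z=np.cos(t)*h-np.sin(t)*U; return np.array(G)+19*z,rot(z,s*np.cross(-h,U))
E
python3 - <<'E'
import numpy as np
from kin import *
seeds=[np.array([a,10,95,b,c,d]) for a in(-35,0) for b in(-50,0,60,120,180) for c in(50,90) for d in(-90,0,90)]
def best(p,R):
    out={}
    for q0 in seeds:
        q,e=ik(p,R,q0)
        if e<0.3: out[tuple(np.round(q/4).astype(int))]=q
    return list(out.values())
for tau in(25,35,45):
  for s in(1,-1):
    print('PICK',tau,s,[np.round(q).astype(int).tolist() for q in best(*pick(tau,s))])
    for phi in(0,-30,-60,-90,30):
        b=best(*place(tau,s,phi))
        if b:print('   place',phi,[np.round(q).astype(int).tolist() for q in b])
E
```

```text
PICK 25 1 [[-53, 29, 87, 15, 84, -56]]
   place -60 [[24, 18, 112, -74, 70, 36]]
   place -90 [[22, 37, 85, -57, 93, 38]]
   place 30 [[-37, 0, 133, 85, 57, 144]]
PICK 25 -1 [[-53, 29, 87, 15, 84, 124]]
   place -60 [[24, 18, 112, -74, 70, -144]]
   place -90 [[22, 37, 85, -57, 93, -142]]
   place 30 [[-37, 0, 133, 85, 57, -36]]
PICK 35 1 [[-56, 37, 80, 19, 93, -59]]
   place -30 [[11, -9, 133, -77, 34, 11]]
   place -60 [[21, 12, 112, -64, 64, 25]]
   place -90 [[19, 31, 88, -51, 88, 34]]
PICK 35 -1 [[-56, 37, 80, 19, 93, 121]]
   place 0 [[-13, -21, 143, 71, 11, 12]]
   place -90 [[19, 31, 88, -51, 88, -146]]
   place 30 [[-33, -6, 131, 71, 50, -19]]
PICK 45 1 [[-58, 45, 72, 23, 102, -60]]
   place 0 [[-12, -20, 136, 24, 21, -121]]
   place -30 [[8, -11, 129, -51, 34, -16]]
   place -60 [[16, 8, 111, -52, 61, 13]]
   place -90 [[16, 25, 90, -43, 83, 29]]
PICK 45 -1 [[-58, 45, 72, 23, 102, 120]]
   place 0 [[-12, -20, 136, 24, 21, 59]]
   place -90 [[16, 25, 90, -43, 83, -151]]
   place 30 [[-28, -8, 127, 54, 48, -1]]
```

```bash
cat > path.py <<'E'
from h import *
import kin
def check(pos,R,n):
    """screw-interpolated rows: joint steps along the way"""
    s=r.sense();q=np.array(s['joint_pos']);R0=Ro.from_euler('xyz',s['tcp_rot'],degrees=True);w=(R0.inv()*R).as_rotvec();p=R0.inv().apply(np.array(pos)-s['tool_pos'])
    d=np.linalg.solve(sum(Ro.from_rotvec(w*k/n).as_matrix() for k in range(n)),p); x=np.array(s['tool_pos']);Rk=R0;m=0
    for k in range(n):
        x=x+Rk.apply(d);Rk=Rk*Ro.from_rotvec(w/n);q1,e=kin.ik(x,Rk,q);m=np.maximum(m,np.abs(q1-q));q=q1
        if k%3==2 or k==n-1 or e>.3: print(k+1,np.round(x),np.round(q).astype(int),'err',round(e,2))
    print('max step',np.round(m,1)); plan(pos,R.as_euler('xyz',degrees=True),n)
E
python3 - <<'E'
from path import *
p,R=kin.pick(30,1,G=(433.5,-339,28)); z=R.as_matrix()[:,2]
print(p,R.as_euler('xyz',degrees=True),kin.ik(p,R,[-54,33,83,17,88,-57])[0].round())
check(p-180*z,R,20)
E
```

```text
[ 433.63264071 -329.50092602   11.54551733] [180.  -30.   89.2] [-54.  33.  84.  17.  89. -58.]
3 [460. 238. 278.] [ 18  -7  95   5  91 -19] err 0.0
6 [488. 120. 280.] [  1  -8  96   9  94 -29] err 0.0
9 [502.   1. 271.] [-15  -5  95  13  96 -39] err 0.0
12 [ 502. -119.  254.] [-29   2  90  15  98 -46] err 0.0
15 [ 488. -236.  228.] [-42  12  83  16 101 -52] err 0.0
18 [ 459. -348.  194.] [-52  24  74  16 104 -55] err 0.0
20 [ 432. -419.  167.] [-58  33  66  16 107 -56] err 0.0
max step [5.7 4.4 4.1 1.6 1.3 3.4]
20 x [[-0.037, -0.0152, -0.0048], [-0.0098, 0.0247, 0.0388], 0] deg/row 2.69
```

>>> {"name": "play_rows", "arguments": {"deltas": [[[-0.037,-0.015,-0.005],[-0.01,0.025,0.039],0],[[-0.046,-0.019,-0.006],[-0.012,0.031,0.048],0],[[-0.046,-0.019,-0.006],[-0.012,0.031,0.048],0],[[-0.046,-0.019,-0.006],[-0.012,0.031,0.048],0],[[-0.046,-0.019,-0.006],[-0.012,0.031,0.048],0],[[-0.046,-0.019,-0.006],[-0.012,0.031,0.048],0],[[-0.046,-0.019,-0.006],[-0.012,0.031,0.048],0],[[-0.046,-0.019,-0.006],[-0.012,0.031,0.048],0]]}}

```text
time: 13.72
tool_pos: [501.7, -34.9, 261.4]
tcp_rot: [176.9, -15.3, 113.2]
ft_force: [0.0, 0.8, 0.3]
finger_gap: 85.5
```

```bash
python3 - <<'E'
from path import *
log()
p,R=kin.pick(30,1,G=(433.5,-339,28)); z=R.as_matrix()[:,2]
check(p-180*z,R,9)
E
```

```text
t 13.72 q [-19.5  -2.6  93.9  13.4  96.7 -41.7] p [501.7 -34.9 261.4] rot [176.9 -15.3 113.2] F [0.  0.8 0.3] gap 85.5
3 [ 497. -168.  240.] [-35   7  88  15  99 -49] err 0.0
6 [ 473. -297.  208.] [-48  19  78  16 103 -54] err 0.0
9 [ 432. -419.  167.] [-58  33  66  16 107 -56] err 0.0
max step [5.4 4.9 4.5 0.8 1.5 2.8]
9 x [[-0.0413, -0.017, -0.006], [-0.0121, 0.027, 0.0437], 0] deg/row 3.03
```

>>> {"name": "play_rows", "arguments": {"deltas": [[[-0.043,-0.018,-0.006],[-0.013,0.028,0.046],0],[[-0.043,-0.018,-0.006],[-0.013,0.028,0.046],0],[[-0.043,-0.018,-0.006],[-0.013,0.028,0.046],0],[[-0.043,-0.018,-0.006],[-0.013,0.028,0.046],0],[[-0.043,-0.018,-0.006],[-0.013,0.028,0.046],0],[[-0.043,-0.018,-0.006],[-0.013,0.028,0.046],0],[[-0.043,-0.018,-0.006],[-0.013,0.028,0.046],0],[[-0.02,-0.008,-0.003],[-0.006,0.014,0.02],0]]}}

```text
time: 14.72
tool_pos: [439.6, -379.8, 170.9]
tcp_rot: [179.6, -29.0, 91.3]
ft_force: [0.6, -0.1, 0.2]
finger_gap: 85.5
```

```bash
python3 - <<'E'
from path import *
s=log();save('wrist','w3.png',None,1.25);W=cam('wrist',s)
p,R=kin.pick(30,1,G=(433.5,-339,28)); z=R.as_matrix()[:,2]
check(p-100*z,R,6)
c=[(x,y,56) for y in(-273,-356) for x in(405.5,461.5)]
print([np.round(proj(W,X)*1.25).tolist() for X in c], 'lid top pt',np.round(proj(W,(433.5,-383,54.5))*1.25), 'lid neck',np.round(proj(W,(433.5,-364,54.5))*1.25))
E
```

```text
t 14.72 q [-55.7  28.   71.7  16.1 104.5 -56.3] p [ 439.6 -379.8  170.9] rot [179.6 -29.   91.3] F [ 0.6 -0.1  0.2] gap 85.5
3 [ 436. -380.  134.] [-56  30  74  16 101 -57] err 0.0
6 [ 433. -379.   98.] [-57  32  75  16  98 -57] err 0.0
max step [0.1 0.7 0.7 0.1 1.  0.1]
6 x [[-0.0056, -0.0009, 0.0105], [-0.002, 0.0027, 0.005], 0] deg/row 0.34
[[352.0, 182.0], [429.0, 184.0], [347.0, 296.0], [428.0, 298.0]] lid top pt [387. 337.] lid neck [387. 309.]
```

View pics/w3.png

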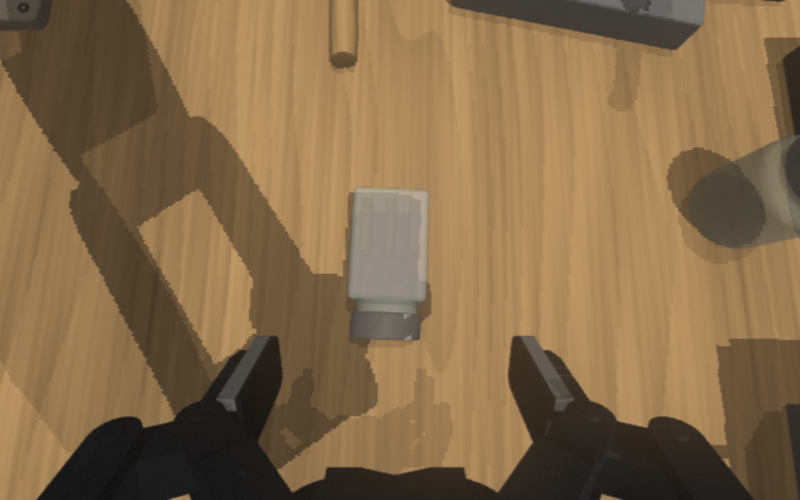

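The wrist view shows the jar body corners at (353,188), (429,190), (348,299) and (426,300), with the lid ending at row 340. That puts the jar about 2.5 mm further towards -y than I assumed, so I'll shift the grasp to y = -341.5.

```bash
python3 - <<'E'
from path import *
p,R=kin.pick(30,1,G=(433.5,-341.5,28)); z=R.as_matrix()[:,2]
check(p-60*z,R,8)
E
```

```text
3 [ 436. -374.  130.] [-56  29  75  16 101 -57] err 0.0
6 [ 434. -367.   90.] [-56  31  77  16  97 -57] err 0.0
8 [ 433. -362.   64.] [-56  32  79  17  95 -57] err 0.0
max step [0.  0.6 1.  0.1 1.3 0.1]
8 x [[-0.0044, -0.0007, 0.0127], [-0.0015, 0.0021, 0.0037], 0] deg/row 0.26
```

>>> {"name": "play_rows", "arguments": {"deltas": [[[-0.009,-0.001,0.012],[-0.003,0.004,0.007],0],[[-0.009,-0.001,0.013],[-0.003,0.004,0.007],0],[[-0.009,-0.001,0.013],[-0.003,0.004,0.007],0],[[-0.006,-0.001,0.013],[-0.003,0.004,0.007],0],[[-0.003,-0.001,0.013],[0,0,0],0],[[0,0,0.013],[0,0,0],0],[[0,0,0.012],[0,0,0],0],[[0,0,0.003],[0,0,0],0]]}}

```text
time: 15.78
tool_pos: [433.8, -361.8, 63.6]
tcp_rot: [-179.9, -30.2, 89.3]
ft_force: [-0.1, -0.4, 1.4]
finger_gap: 84.9
```

```bash
python3 - <<'E'
from path import *
log();p,R=kin.pick(30,1,G=(433.5,-341.5,28))
check(p,R,6)
E
```

```text
t 15.78 q [-55.8  32.3  78.2  16.7  94.9 -57.5] p [ 433.8 -361.8   63.6] rot [-179.9  -30.2   89.3] F [-0.1 -0.4  1.4] gap 84.9
3 [ 434. -347.   38.] [-55  32  81  17  92 -58] err 0.0
6 [ 434. -332.   12.] [-54  33  83  17  89 -58] err 0.0
max step [0.2 0.2 0.9 0.1 1.  0.1]
6 x [[-0.0001, -0.0001, 0.01], [-0.0004, -0.0006, 0.0004], 0] deg/row 0.05
```

>>> {"name": "play_rows", "arguments": {"deltas": [[[0,0,0.01],[0,0,0],0],[[0,0,0.01],[0,0,0],0],[[0,0,0.01],[0,0,0],0],[[0,0,0.01],[0,0,0],0],[[0,0,0.01],[0,0,0],0],[[0,0,0.006],[0,0,0],0],[[0,0,0],[0,0,0],0]]}}

```text
time: 16.65
tool_pos: [434.5, -331.9, 12.3]
tcp_rot: [-180.0, -30.2, 89.4]
ft_force: [-0.1, 0.5, 0.2]
finger_gap: 85.6
```

```bash
python3 - <<'E'
from path import *
log();p,R=kin.pick(30,1,G=(433.5,-341.5,28))
check(p,R,1)
E
```

```text
t 16.65 q [-54.3  33.1  83.1  17.3  89.  -57.9] p [ 434.5 -331.9   12.3] rot [-180.   -30.2   89.4] F [-0.1  0.5  0.2] gap 85.6
1 [ 434. -332.   12.] [-54  33  83  17  89 -58] err 0.0
max step [0.1 0.2 0.3 0.  0.3 0.1]
1 x [[-0.0005, -0.0008, 0.0006], [-0.0019, -0.0028, 0.0027], 0] deg/row 0.25
```

>>> {"name": "play_rows", "arguments": {"deltas": [[[0,0,0],[0,0,0],0.2],[[0,0,0],[0,0,0],0.3],[[0,0,0],[0,0,0],0.4],[[0,0,0],[0,0,0],0.6],[[0,0,0],[0,0,0],1],[[0,0,0],[0,0,0],1]], "force": 70}}

```text
time: 17.4
tool_pos: [434.9, -333.2, 13.2]
tcp_rot: [179.9, -30.0, 89.4]
ft_force: [0.9, -0.4, -0.3]
finger_gap: 55.4
```

>>> {"name": "play_rows", "arguments": {"deltas": [[[-0.002,0,-0.003],[0,0,0],1],[[-0.003,0,-0.006],[0,0,0],1],[[-0.006,0,-0.011],[0,0,0],1],[[-0.007,0,-0.013],[0,0,0],1],[[-0.007,0,-0.013],[0,0,0],1],[[-0.007,0,-0.013],[0,0,0],1],[[-0.007,0,-0.013],[0,0,0],1],[[-0.003,0,-0.006],[0,0,0],1]]}}

```text
time: 18.4
tool_pos: [433.4, -415.6, 63.1]
tcp_rot: [179.9, -29.9, 89.3]
ft_force: [0.5, 0.3, -2.7]
finger_gap: 55.3
```

```bash
python3 - <<'E'
from path import *
log()
for phi in(-90,-75,-60):
    p,R=kin.place(30,1,phi,G=(590,-19,118)); p=p+[0,0,70]
    print(phi,kin.ik(p-[0,0,70],R,[22,27,100,-62,80,35]))
    check(p,R,16)
E
```

```text
t 18.4 q [-58.2  38.1  69.9  15.7  97.6 -59. ] p [ 433.4 -415.6   63.1] rot [179.9 -29.9  89.3] F [ 0.5  0.3 -2.7] gap 55.3
-90 (array([ 20.93000412,  33.84330206,  86.63264957, -53.99363276,
        90.74703563,  36.38548862]), np.float64(4.5474735088646414e-14))
3 [ 463. -367.  129.] [-49  18  85   9  87 -49] err 0.0
6 [ 492. -300.  179.] [-35   4  95  -3  79 -34] err 0.0
9 [ 522. -223.  206.] [-16  -2 100 -20  77 -12] err 0.0
12 [ 551. -140.  210.] [  3   5  99 -38  81  11] err 0.0
15 [580. -60. 190.] [ 17  21  91 -51  91  27] err 0.0
16 [590. -35. 178.] [ 21  28  86 -54  94  31] err 0.0
max step [6.6 7.  5.3 6.2 3.8 7.8]
16 x [[0.0242, 0.0097, -0.0134], [-0.0002, -0.0981, -0.0009], 0] deg/row 5.62
-75 (array([ 22.73545278,  24.73119001,  99.52857801, -60.83732332,
        79.33120257,  33.55260058]), np.float64(5.684341886080802e-14))
3 [ 472. -369.  126.] [-49  19  84  10  86 -52] err 0.0
6 [ 507. -304.  174.] [-35   3  96  -1  76 -40] err 0.0
9 [ 537. -227.  202.] [-17  -5 103 -18  70 -20] err 0.0
12 [ 564. -144.  208.] [  2  -2 106 -39  72   3] err 0.0
15 [587. -61. 190.] [ 19  12 102 -56  79  22] err 0.0
16 [594. -35. 178.] [ 23  18  99 -60  83  27] err 0.0
max step [6.6 6.6 5.  7.  4.  7.9]
16 x [[0.0229, 0.0133, -0.0126], [-0.0049, -0.0974, -0.0184], 0] deg/row 5.69
-60 (array([ 22.77234347,  14.9947642 , 112.21665138, -68.85378945,
        67.09820099,  30.94177714]), np.float64(4.3732626870123354e-13))
3 [ 482. -371.  122.] [-49  20  84  11  85 -56] err 0.0
6 [ 521. -307.  168.] [-37   4  96   2  73 -47] err 0.0
9 [ 553. -230.  197.] [-20  -7 106 -14  64 -31] err 0.0
12 [ 576. -146.  204.] [  0  -9 112 -38  61  -7] err 0.0
15 [594. -60. 189.] [ 18   1 113 -60  67  16] err 0.0
16 [598. -33. 179.] [ 23   7 112 -66  70  23] err 0.0
max step [6.6 6.2 4.7 8.2 4.2 8.4]
16 x [[0.0214, 0.0168, -0.0115], [-0.0096, -0.0955, -0.0359], 0] deg/row 5.87
```

>>> {"name": "play_rows", "arguments": {"deltas": [[[0.009,0.005,-0.008],[-0.002,-0.03,-0.006],1],[[0.018,0.01,-0.012],[-0.004,-0.07,-0.014],1],[[0.023,0.013,-0.013],[-0.005,-0.097,-0.018],1],[[0.023,0.013,-0.013],[-0.005,-0.097,-0.018],1],[[0.023,0.013,-0.013],[-0.005,-0.097,-0.018],1],[[0.023,0.013,-0.013],[-0.005,-0.097,-0.018],1],[[0.023,0.013,-0.013],[-0.005,-0.097,-0.018],1],[[0.023,0.013,-0.013],[-0.005,-0.097,-0.018],1]]}}

```text
time: 19.4
tool_pos: [517.6, -278.8, 200.1]
tcp_rot: [176.4, 10.4, 95.1]
ft_force: [0.3, -0.1, -2.7]
finger_gap: 55.3
```

```bash
python3 - <<'E'
from path import *
log()
p,R=kin.place(30,1,-75,G=(590,-19,118)); check(p+[0,0,70],R,8)
E
```

```text
t 19.4 q [-29.3  -1.5  98.5  -6.8  74.2 -33.3] p [ 517.6 -278.8  200.1] rot [176.4  10.4  95.1] F [ 0.3 -0.1 -2.7] gap 55.3
3 [ 550. -187.  216.] [ -8  -5 105 -28  71  -9] err 0.0
6 [578. -94. 203.] [ 13   5 104 -50  76  15] err 0.0
8 [594. -35. 179.] [ 23  18  99 -60  83  27] err 0.0
max step [7.5 7.  2.8 7.7 3.5 8.6]
8 x [[0.0266, 0.0147, -0.0126], [-0.0056, -0.1073, -0.0216], 0] deg/row 6.28
```

>>> {"name": "play_rows", "arguments": {"deltas": [[[0.026,0.015,-0.013],[-0.006,-0.107,-0.022],1],[[0.026,0.015,-0.013],[-0.006,-0.107,-0.022],1],[[0.026,0.015,-0.013],[-0.006,-0.107,-0.022],1],[[0.026,0.015,-0.013],[-0.006,-0.107,-0.022],1],[[0.026,0.015,-0.013],[-0.006,-0.107,-0.022],1],[[0.022,0.012,-0.011],[-0.005,-0.09,-0.018],1],[[0.013,0.007,-0.006],[-0.003,-0.05,-0.011],1],[[0,0,0],[0,0,0],1]]}}

```text
time: 20.4
tool_pos: [582.7, -75.4, 206.1]
tcp_rot: [177.2, 50.6, 101.6]
ft_force: [-0.4, -0.3, -2.7]
finger_gap: 54.6
```

```bash
python3 - <<'E'
from path import *
log()
p,R=kin.place(30,1,-75,G=(590,-19,118)); print(p,R.as_euler('xyz',degrees=True));check(p+[0,0,40],R,4)
E
```

```text
t 20.4 q [ 15.8   6.8 103.2 -52.3  77.9  18.3] p [582.7 -75.4 206.1] rot [177.2  50.6 101.6] F [-0.4 -0.3 -2.7] gap 54.6
[594.25873349 -34.89380977 108.5       ] [-180.   60.  105.]
3 [591. -44. 164.] [ 21  17 101 -58  80  27] err 0.0
4 [594. -35. 148.] [ 23  21 100 -60  81  30] err 0.0
max step [2.  3.7 1.2 2.2 1.  3.2]
4 x [[0.0171, 0.005, 0.0011], [0.0001, -0.0408, -0.0095], 0] deg/row 2.4
```

>>> {"name": "play_rows", "arguments": {"deltas": [[[0.01,0.003,0.001],[0,-0.03,-0.006],1],[[0.016,0.005,0.001],[0,-0.04,-0.009],1],[[0.016,0.005,0.001],[0,-0.04,-0.009],1],[[0.013,0.004,0.001],[0,-0.033,-0.008],1],[[0.008,0.002,0],[0,-0.02,-0.005],1],[[0,0,0],[0,0,0],1]]}}

```text
time: 21.15
tool_pos: [595.3, -41.2, 155.8]
tcp_rot: [179.3, 59.8, 103.8]
ft_force: [-0.4, -0.0, -3.2]
finger_gap: 54.8
```

```bash
python3 - <<'E'
from path import *
log();save('top','t2.png')
p,R=kin.place(30,1,-75,G=(590,-19,118)); check(p+[0,0,30],R,3)
im1=cv2.imread('pics/raw_t2.png')[150:250,290:410]
save('scene','s5.png');im2=cv2.imread('pics/raw_s5.png')[155:275,240:360]
a=cv2.resize(im1,(480,400),interpolation=cv2.INTER_CUBIC);b=cv2.resize(im2,(400,400),interpolation=cv2.INTER_CUBIC)[:,:310]
cv2.imwrite('pics/c5.png',np.hstack([a,b]))
T=cam('top');S=cam('scene')
print('top: plate',(proj(T,(590,-19,50))-[290,150])*4,'lid',(proj(T,(590,-19,200))-[290,150])*4)
print('scene +480: plate',(proj(S,(590,-19,50))-[240,155])*400/120)
E
```

```text
t 21.15 q [ 22.   19.9  99.6 -60.1  81.4  29.6] p [595.3 -41.2 155.8] rot [179.3  59.8 103.8] F [-0.4 -0.  -3.2] gap 54.8
3 [594. -35. 139.] [ 23  22 100 -60  81  31] err 0.0
max step [0.2 0.6 0.  0.1 0.2 0.5]
3 x [[0.0063, 0.0001, 0.0011], [-0.0019, -0.0012, -0.0039], 0] deg/row 0.26
top: plate [184.09423074 179.49354415] lid [190.31222348 135.1451875 ]
scene +480: plate [190.3366383  229.67958481]
```

View pics/c5.png

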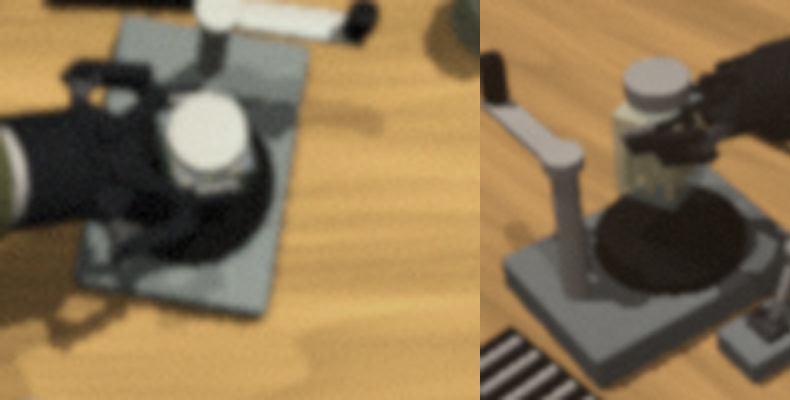

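The left half shows the jar's lid at (208,132), and the right half shows the jar upright in the grip above the plate. I'll check the lid's position against the gripper pose.

```bash
python3 - <<'E'
from path import *
s=r.sense();z=Ro.from_euler('xyz',s['tcp_rot'],degrees=True).as_matrix()[:,2];G=s['tool_pos']-19*z
T=cam('top');S=cam('scene')
print('G',G.round(1))
a=(T,(290+208.5/4-.5,150+132.5/4-.5)); b=(S,(240+(177.5)*.3-.5,155+(75.5)*.3-.5))
print('lid',[atz(*a,h).round(1) for h in(205,209)],[x.round(1) if hasattr(x,'round') else x for x in tri([a,b])])
p,R=kin.place(30,1,-75,G=(592,-20,118)); 
plan(p+[0,0,12],R.as_euler('xyz',degrees=True),4,1)
E
```

```text
G [591.6 -25.4 166.5]
lid [array([591.8, -29.5, 205. ]), array([590.8, -29.3, 209. ])] [array([590.7, -28.8, 207.5]), [np.float64(0.7881072581865253), np.float64(0.7881072581864909)]]
4 x [[0.0085, 0.0004, 0.0035], [-0.0013, -0.0009, -0.0031], 1] deg/row 0.2
```

```bash
python3 - <<'E'
from path import *
p,R=kin.place(30,1,-75,G=(591,-17.5,119)); print(p)
plan(p+[0,0,12],R.as_euler('xyz',degrees=True),5,1)
E
```

```text
[595.25873349 -33.39380977 109.5       ]
5 x [[0.0069, 0.0003, 0.0022], [-0.0011, -0.0007, -0.0025], 1] deg/row 0.16
```

>>> {"name": "play_rows", "arguments": {"deltas": [[[0.005,0,0.001],[-0.001,-0.001,-0.003],1],[[0.008,0,0.003],[-0.001,-0.001,-0.003],1],[[0.008,0,0.003],[-0.001,-0.001,-0.003],1],[[0.008,0,0.003],[-0.001,-0.001,-0.003],1],[[0.004,0,0.001],[-0.001,0,-0.001],1],[[0,0,0],[0,0,0],1]]}}

```text
time: 22.0
tool_pos: [594.4, -34.5, 121.7]
tcp_rot: [179.9, 60.0, 104.9]
ft_force: [0.2, 0.0, -3.6]
finger_gap: 55.4
```

```bash
python3 - <<'E'
from path import *
log();p,R=kin.place(30,1,-75,G=(591,-17.5,119)); print(p)
plan(p,R.as_euler('xyz',degrees=True),6,1)
E
```

```text
t 22.0 q [ 22.8  23.4  99.6 -60.6  80.   32.4] p [594.4 -34.5 121.7] rot [179.9  60.  104.9] F [ 0.2  0.  -3.6] gap 55.4
[595.25873349 -33.39380977 109.5       ]
6 x [[0.0018, 0.0002, 0.0009], [0.0, -0.0001, -0.0002], 1] deg/row 0.01
```

>>> {"name": "play_rows", "arguments": {"deltas": [[[0.0025,0,0.0013],[0,0,0],1],[[0.0025,0,0.0013],[0,0,0],1],[[0.0025,0,0.0013],[0,0,0],1],[[0.002,0,0.001],[0,0,0],1],[[0,0,0],[0,0,0],1]]}}

```text
time: 22.62
tool_pos: [594.7, -33.9, 110.9]
tcp_rot: [179.8, 60.0, 104.8]
ft_force: [0.8, -0.4, -1.7]
finger_gap: 55.1
```

>>> {"name": "play_rows", "arguments": {"deltas": [[[0.0018,0,0.001],[0,0,0],1],[[0,0,0],[0,0,0],1]]}}

```text
time: 22.88
tool_pos: [594.9, -33.8, 109.0]
tcp_rot: [179.7, 60.0, 104.7]
ft_force: [0.2, -0.4, -2.8]
finger_gap: 55.2
```

>>> {"name": "play_rows", "arguments": {"deltas": [[[0.0018,0,0.001],[0,0,0],1],[[0,0,0],[0,0,0],1]]}}

```text
time: 23.12
tool_pos: [595.3, -33.8, 109.1]
tcp_rot: [179.6, 60.1, 104.6]
ft_force: [-0.0, 0.3, -3.1]
finger_gap: 55.5
```

>>> {"name": "play_rows", "arguments": {"deltas": [[[0.0018,0,0.001],[0,0,0],1],[[0,0,0],[0,0,0],1]]}}

```text
time: 23.38
tool_pos: [595.7, -33.9, 109.1]
tcp_rot: [179.4, 60.3, 104.4]
ft_force: [-0.3, 0.6, -3.1]
finger_gap: 55.6
```

>>> {"name": "play_rows", "arguments": {"deltas": [[[0.0018,0,0.001],[0,0,0],1]]}}

```text
time: 23.5
tool_pos: [595.9, -34.1, 108.9]
tcp_rot: [179.3, 60.4, 104.3]
ft_force: [-10.3, 4.6, 18.7]
finger_gap: 55.7
```

Contact is confirmed (about 19 N while pressing), so I'll relax and release.

>>> {"name": "play_rows", "arguments": {"deltas": [[[-0.001,0,-0.001],[0.005,-0.003,0.003],1],[[0,0,0],[0,0,0],0.5],[[0,0,0],[0,0,0],0.3],[[0,0,0],[0,0,0],0.15],[[0,0,0],[0,0,0],0],[[0,0,0],[0,0,0],0],[[0,0,0],[0,0,0],0]]}}

```text
time: 24.38
tool_pos: [596.2, -33.8, 109.8]
tcp_rot: [179.3, 60.6, 103.9]
ft_force: [-0.5, -0.2, -0.1]
finger_gap: 85.3
```

```bash
python3 - <<'E'
from path import *
s=log();R=Ro.from_euler('xyz',s['tcp_rot'],degrees=True);z=R.as_matrix()[:,2]
check(s['tool_pos']-130*z,R,8)
E
```

```text
t 24.38 q [ 22.9  25.4  98.8 -61.1  80.   34.2] p [596.2 -33.8 109.8] rot [179.3  60.6 103.9] F [-0.5 -0.2 -0.1] gap 85.3
3 [585.   7. 134.] [ 27  24  97 -59  84  34] err 0.0
6 [575.  48. 158.] [ 31  24  95 -57  89  33] err 0.0
8 [567.  76. 174.] [ 33  24  93 -56  92  32] err 0.0
max step [1.4 0.4 1.  0.8 1.5 0.2]
8 x [[0.0, -0.0, -0.0162], [0.0, 0.0, 0.0], 0] deg/row 0.0
```

>>> {"name": "play_rows", "arguments": {"deltas": [[[0,0,-0.01],[0,0,0],0],[[0,0,-0.016],[0,0,0],0],[[0,0,-0.018],[0,0,0],0],[[0,0,-0.018],[0,0,0],0],[[0,0,-0.018],[0,0,0],0],[[0,0,-0.018],[0,0,0],0],[[0,0,-0.018],[0,0,0],0],[[0,0,-0.016],[0,0,0],0]]}}

```text
time: 25.38
tool_pos: [564.8, 85.9, 179.8]
tcp_rot: [179.2, 60.5, 103.8]
ft_force: [0.1, 0.7, -1.1]
finger_gap: 85.7
```

```bash
python3 - <<'E'
from path import *
log();save('top','t6.png');save('scene','s6.png')
im1=cv2.imread('pics/raw_t6.png')[150:250,270:390];im2=cv2.imread('pics/raw_s6.png')[155:275,240:360]
cv2.imwrite('pics/c6.png',np.hstack([cv2.resize(im1,(480,400),interpolation=cv2.INTER_CUBIC),cv2.resize(im2,(400,400),interpolation=cv2.INTER_CUBIC)[:,:310]]))
E
```

```text
t 25.38 q [ 34.4  23.9  91.9 -55.2  92.8  32.3] p [564.8  85.9 179.8] rot [179.2  60.5 103.8] F [ 0.1  0.7 -1.1] gap 85.7
```

View pics/c6.png

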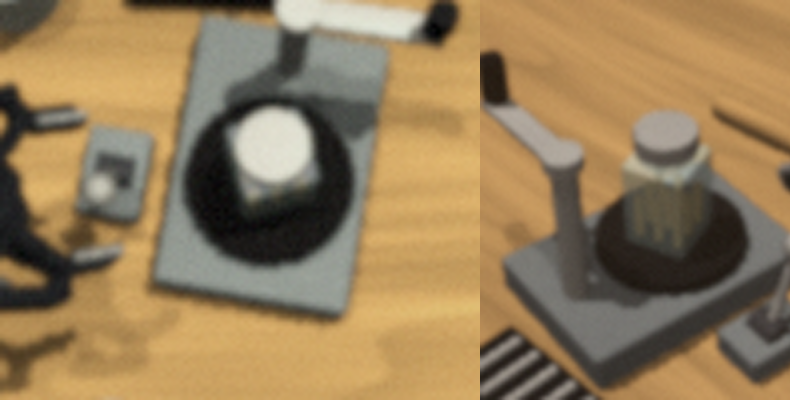

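The jar stands upright and alone on the plate: its lid is at (273,147) in the top view and the plate centre is at (269,182). I'll check the offset and plan the keeper swing.

```bash
python3 - <<'E'
from path import *
T=cam('top');S=cam('scene')
t=lambda x,y:(T,(270+(x+.5)/4-.5,150+(y+.5)/4-.5)); s=lambda x,y:(S,(240+(x-480+.5)*.3-.5,155+(y+.5)*.3-.5))
print('lid',atz(*t(273,147),160),atz(*s(666,126),160),'plate',atz(*t(269,182),50))
print('knob',atz(*t(440,22),217),'pivot',atz(*t(295,11),177))
print('ball',[atz(*t(101,186),h).round(1) for h in(92,95)], tri([t(101,186),s(796,240)]))
# keeper approach: tool down with jaws yaw options
for pos in((655,-175,290),(655,-175,195),(690,-170,195)):
    for yaw in(60,90,120):
        R=Ro.from_euler('xyz',[180,0,yaw],degrees=True);print(pos,yaw,kin.ik(np.array(pos),R,[-15,20,85,0,80,0])[0].round(),)
E
```

```text
lid [591.86146932 -21.11699182 160.        ] [588.73374252 -21.99599617 160.        ] plate [589.17350389 -21.55817878  50.        ]
knob [ 661.1412056  -130.77997842  217.        ] pivot [683.21819682 -37.98377335 177.        ]
ball [array([580.3, 102.3,  92. ]), array([579.7, 102. ,  95. ])] (array([577.38269517, 102.10257367, 104.00603677]), [np.float64(0.9751742612682697), np.float64(0.9751742612680682)])
(655, -175, 290) 60 [-19.  19.  66.  -0.  95.  11.]
(655, -175, 290) 90 [-19.  19.  66.   0.  95. -19.]
(655, -175, 290) 120 [-19.  19.  66.   0.  95. -49.]
(655, -175, 195) 60 [-19.  20.  74.   0.  86.  11.]
(655, -175, 195) 90 [-19.  20.  74.   0.  86. -19.]
(655, -175, 195) 120 [-19.  20.  74.   0.  86. -49.]
(690, -170, 195) 60 [-18.  26.  67.  -0.  87.  12.]
(690, -170, 195) 90 [-18.  26.  67.   0.  87. -18.]
(690, -170, 195) 120 [-18.  26.  67.   0.  87. -48.]
```

The jar is within about 3 mm of the plate centre. Next is the keeper: I'll raise the arm, point the tool down with fingers shut, and come in on the +x side of the knob.

```bash
python3 - <<'E'
from path import *
T=cam('top');print('round jar',atz(T,(185+645/2.75,135+27/2.75),100),'case',atz(T,(185+385/2.75,135+22/2.75),34))
check(np.array([530,50,330.]),Ro.from_euler('xyz',[180,0,95],degrees=True),9)
E
```

```text
round jar [ 726.62923929 -268.85254843  100.        ] case [760.5387023   11.13848939  34.        ]
3 [551.  92. 233.] [ 28   9  92 -39  90  21] err 0.0
6 [539.  79. 285.] [ 16  -1  90 -20  92   8] err 0.0
9 [530.  50. 330.] [ 0 -4 87  0 97 -5] err 0.0
max step [5.8 5.2 1.3 6.7 2.4 4.5]
9 x [[-0.0126, -0.004, -0.0127], [0.0108, 0.1169, 0.0164], 0] deg/row 6.79
```

>>> {"name": "play_rows", "arguments": {"deltas": [[[-0.012,-0.004,-0.013],[0.01,0.11,0.016],0.3],[[-0.013,-0.004,-0.013],[0.011,0.118,0.016],0.6],[[-0.013,-0.004,-0.013],[0.011,0.118,0.016],1],[[-0.013,-0.004,-0.013],[0.011,0.118,0.016],1],[[-0.013,-0.004,-0.013],[0.011,0.118,0.016],1],[[-0.013,-0.004,-0.013],[0.011,0.118,0.016],1],[[-0.013,-0.004,-0.013],[0.011,0.118,0.016],1],[[-0.013,-0.004,-0.013],[0.011,0.118,0.016],1]], "force": 30}}

```text
time: 26.48
tool_pos: [530.9, 58.9, 317.8]
tcp_rot: [-179.9, 5.4, 96.2]
ft_force: [0.8, -0.9, -0.7]
finger_gap: -0.1
```

```bash
python3 - <<'E'
from path import *
log();check(np.array([714,-134,300.]),Ro.from_euler('xyz',[180,0,90],degrees=True),9)
E
```

```text
t 26.48 q [ 4.5 -3.6 87.8 -5.4 95.7 -2.2] p [530.9  58.9 317.8] rot [-179.9    5.4   96.2] F [ 0.8 -0.9 -0.7] gap -0.1
3 [594.  -3. 314.] [-3  5 79 -4 95 -8] err 0.0
6 [655. -68. 308.] [ -9  15  68  -2  96 -12] err 0.0
9 [ 714. -134.  300.] [-15  27  55   0  98 -15] err 0.0
max step [2.7 4.1 4.9 0.6 1.  1.9]
9 x [[-0.0225, 0.019, 0.0032], [0.0003, 0.0104, 0.0119], 0] deg/row 0.91
```

>>> {"name": "play_rows", "arguments": {"deltas": [[[-0.022,0.019,0.003],[0,0.01,0.012],1],[[-0.026,0.022,0.003],[0,0.012,0.013],1],[[-0.026,0.022,0.003],[0,0.012,0.013],1],[[-0.026,0.022,0.003],[0,0.012,0.013],1],[[-0.026,0.022,0.003],[0,0.012,0.013],1],[[-0.026,0.022,0.003],[0,0.012,0.013],1],[[-0.026,0.022,0.003],[0,0.012,0.013],1],[[-0.022,0.016,0.003],[0,0.01,0.01],1]]}}

```text
time: 27.48
tool_pos: [712.4, -144.6, 303.8]
tcp_rot: [179.9, -0.1, 89.7]
ft_force: [0.2, 0.9, -0.6]
finger_gap: -0.1
```

```bash
python3 - <<'E'
from path import *
log();check(np.array([714,-134,192.]),Ro.from_euler('xyz',[180,0,90],degrees=True),7)
E
```

```text
t 27.48 q [-15.6  27.1  54.3   0.2  98.5 -15.3] p [ 712.4 -144.6  303.8] rot [ 1.799e+02 -1.000e-01  8.970e+01] F [ 0.2  0.9 -0.6] gap -0.1
3 [ 713. -140.  256.] [-15  27  59   0  94 -15] err 0.0
6 [ 714. -135.  208.] [-15  28  63   0  89 -15] err 0.0
7 [ 714. -134.  192.] [-15  28  64   0  87 -15] err 0.0
max step [0.1 0.4 1.7 0.  1.6 0.1]
7 x [[0.0015, 0.0002, 0.016], [0.0004, -0.0003, -0.0007], 0] deg/row 0.05
```

>>> {"name": "play_rows", "arguments": {"deltas": [[[0.005,0,0.012],[0,0,0],1],[[0.004,0,0.017],[0,0,0],1],[[0,0,0.017],[0,0,0],1],[[0,0,0.017],[0,0,0],1],[[0,0,0.017],[0,0,0],1],[[0,0,0.017],[0,0,0],1],[[0,0,0.01],[0,0,0],1],[[0,0,0],[0,0,0],1]]}}

```text
time: 28.48
tool_pos: [709.9, -134.9, 185.6]
tcp_rot: [-179.8, -0.2, 89.7]
ft_force: [0.8, 0.5, -0.4]
finger_gap: 0.0
```

```bash
python3 - <<'E'
from path import *
s=log();p=np.array(s['tool_pos']);C=np.array([683.,-38.5])
print('ang',np.degrees(np.arctan2(*(p[:2]-C)[::-1]))%360,np.linalg.norm(p[:2]-C))
R0=Ro.from_euler('xyz',s['tcp_rot'],degrees=True);prev=p
for a in np.linspace(287,187,15)[1:]:
    x=np.array([*(C+95*np.array([np.cos(np.radians(a)),np.sin(np.radians(a))])),193.]);print(round(a),x.round(),(R0.inv().apply(x-prev)/1000).round(4).tolist());prev=x
E
```

```text
t 28.48 q [-14.9  28.   65.3   0.1  87.  -14.5] p [ 709.9 -134.9  185.6] rot [-179.8   -0.2   89.7] F [ 0.8  0.5 -0.4] gap 0.0
ang 285.60502623480494 100.05930690629617
280 [ 699. -132.  193.] [0.0027, -0.0107, -0.0074]
273 [ 687. -133.  193.] [-0.0014, -0.0118, 0.0]
266 [ 676. -133.  193.] [0.0001, -0.0118, 0.0]
258 [ 664. -132.  193.] [0.0016, -0.0117, 0.0001]
251 [ 653. -128.  193.] [0.003, -0.0114, 0.0001]
244 [ 642. -124.  193.] [0.0044, -0.011, 0.0001]
237 [ 631. -118.  193.] [0.0058, -0.0103, 0.0001]
230 [ 622. -111.  193.] [0.007, -0.0095, 0.0001]
223 [ 613. -103.  193.] [0.0081, -0.0086, 0.0001]
216 [606. -94. 193.] [0.0091, -0.0075, 0.0001]
208 [599. -84. 193.] [0.01, -0.0063, 0.0001]
201 [594. -73. 193.] [0.0107, -0.005, 0.0001]
194 [591. -62. 193.] [0.0113, -0.0037, 0.0001]
187 [589. -50. 193.] [0.0116, -0.0022, 0.0]
```

>>> {"name": "play_rows", "arguments": {"deltas": [[[0.003,-0.011,-0.007],[0,0,0],1],[[-0.001,-0.012,0],[0,0,0],1],[[0,-0.012,0],[0,0,0],1],[[0.002,-0.012,0],[0,0,0],1],[[0.003,-0.011,0],[0,0,0],1],[[0.004,-0.011,0],[0,0,0],1],[[0.006,-0.01,0],[0,0,0],1]]}}

```text
time: 29.35
tool_pos: [630.9, -117.5, 204.5]
tcp_rot: [179.3, 0.0, 89.6]
ft_force: [0.8, -0.2, -0.0]
finger_gap: -0.2
```

```bash
cat > arc.py <<'E'
from path import *
s=log();p=np.array(s['tool_pos']);C=np.array([683.,-38.5]);a0=np.degrees(np.arctan2(*(p[:2]-C)[::-1]))%360
print('ang',a0,np.linalg.norm(p[:2]-C))
R0=Ro.from_euler('xyz',s['tcp_rot'],degrees=True);prev=p
for a in np.linspace(a0,188,8)[1:]:
    x=np.array([*(C+95*np.array([np.cos(np.radians(a)),np.sin(np.radians(a))])),192.]);print(round(a),x.round(),(R0.inv().apply(x-prev)/1000).round(4).tolist());prev=x
T=cam('top');im=eyes.snapshot('top')
# brightest arm pixels: find dark knob near the predicted circle at z=217
g=cv2.cvtColor(np.ascontiguousarray(im),cv2.COLOR_RGB2GRAY).astype(float)
cv2.imwrite('pics/arc.png',im[:,:,::-1])
E
python3 arc.py
```

```text
t 29.35 q [-15.2  13.9  80.8   0.2  84.6 -14.9] p [ 630.9 -117.5  204.5] rot [179.3   0.   89.6] F [ 0.8 -0.2 -0. ] gap -0.2
ang 236.589544365179 94.62055735890652
230 [ 621. -111.  192.] [0.0065, -0.0096, 0.0124]
223 [ 613. -103.  192.] [0.0079, -0.0083, -0.0001]
216 [606. -94. 192.] [0.0089, -0.0073, -0.0001]
209 [600. -84. 192.] [0.0097, -0.0062, -0.0001]
202 [595. -74. 192.] [0.0104, -0.005, -0.0001]
195 [591. -63. 192.] [0.0109, -0.0037, -0.0]
188 [589. -52. 192.] [0.0113, -0.0024, -0.0]
```

>>> {"name": "play_rows", "arguments": {"deltas": [[[0.007,-0.009,0.005],[0,0,0],1],[[0.008,-0.008,0.005],[0,0,0],1],[[0.009,-0.007,0.004],[0,0,0],1],[[0.01,-0.006,0.002],[0,0,0],1],[[0.01,-0.005,0.001],[0,0,0],1]]}}

```text
time: 30.02
tool_pos: [595.0, -70.7, 189.2]
tcp_rot: [179.1, 0.1, 89.6]
ft_force: [0.2, -1.0, -0.0]
finger_gap: -0.1
```

```bash
python3 arc.py
```

```text
t 30.02 q [-11.7   7.7  89.4   0.1  81.9 -11.4] p [595.  -70.7 189.2] rot [1.791e+02 1.000e-01 8.960e+01] F [ 0.2 -1.  -0. ] gap -0.1
ang 200.0697223202179 93.72715048298461
198 [593. -68. 192.] [0.0022, -0.0021, -0.0029]
197 [592. -66. 192.] [0.0027, -0.0009, -0.0]
195 [591. -63. 192.] [0.0027, -0.0008, -0.0]
193 [590. -60. 192.] [0.0028, -0.0007, -0.0]
191 [590. -57. 192.] [0.0028, -0.0006, -0.0]
190 [589. -55. 192.] [0.0028, -0.0005, -0.0]
188 [589. -52. 192.] [0.0028, -0.0005, -0.0]
```

>>> {"name": "play_rows", "arguments": {"deltas": [[[0.008,-0.002,-0.001],[0,0,0],1],[[0.008,-0.002,-0.001],[0,0,0],1],[[0.006,-0.001,0],[0,0,0],1]]}}

```text
time: 30.45
tool_pos: [589.4, -45.9, 191.0]
tcp_rot: [179.1, 0.0, 89.7]
ft_force: [0.1, -1.7, -0.3]
finger_gap: 0.1
```

>>> {"name": "play_rows", "arguments": {"deltas": [[[0.005,0,0],[0,0,0],1],[[0.003,0,0],[0,0,0],1]]}}

```text
time: 30.7
tool_pos: [589.4, -41.4, 191.1]
tcp_rot: [179.1, 0.5, 89.6]
ft_force: [-0.6, -21.1, -2.1]
finger_gap: 0.4
```

The keeper is against its inner stop: 21 N at finger y = -41, and I predicted -42. I'll back off, rise and go to the toggle.

>>> {"name": "play_rows", "arguments": {"deltas": [[[-0.01,0,0],[0.015,0,0],1],[[-0.018,0,0],[0,0,0],1],[[-0.012,0,-0.01],[0,0,0],1],[[0,0,-0.03],[0,0,0],1],[[0,0,-0.035],[0,0,0],1],[[0,0,-0.035],[0,0,0],1]]}}

```text
time: 31.45
tool_pos: [587.4, -84.5, 302.3]
tcp_rot: [-179.6, 0.3, 89.5]
ft_force: [0.1, -0.7, -0.6]
finger_gap: -0.0
```

```bash
python3 - <<'E'
from path import *
log();check(np.array([522,113,280.]),Ro.from_euler('xyz',[180,0,90],degrees=True),8)
E
```

```text
t 31.45 q [-12.9   5.7  79.8  -0.4  94.7 -12.4] p [587.4 -84.5 302.3] rot [-179.6    0.3   89.5] F [ 0.1 -0.7 -0.6] gap -0.0
3 [563. -10. 294.] [-6  1 86  0 94 -6] err 0.0
6 [539.  64. 286.] [ 1 -2 90  0 93  2] err 0.0
8 [522. 113. 280.] [ 7 -4 92  0 92  7] err 0.0
max step [2.7 1.7 2.1 0.1 0.4 2.6]
8 x [[0.0247, -0.0083, 0.0027], [-0.0008, 0.0007, -0.0012], 0] deg/row 0.09
```

>>> {"name": "play_rows", "arguments": {"deltas": [[[0.025,-0.008,0],[-0.001,0,0],1],[[0.029,-0.01,0],[-0.001,0.001,0],1],[[0.029,-0.01,0],[-0.001,0.001,0],1],[[0.029,-0.01,0],[-0.001,0.001,0],1],[[0.029,-0.01,0.003],[-0.001,0.001,0],1],[[0.029,-0.01,0.005],[0,0,0],1],[[0.02,-0.008,0.006],[0,0,0],1],[[0,0,0],[0,0,0],1]]}}

```text
time: 32.45
tool_pos: [525.5, 106.9, 299.8]
tcp_rot: [179.1, -0.0, 89.2]
ft_force: [-0.0, -0.5, 1.0]
finger_gap: -0.0
```

```bash
python3 - <<'E'
from path import *
s=log();save('wrist','w7.png',None,1.25);W=cam('wrist',s)
for n,X in dict(ball=(576,103,97),lid=(590,-20,160),knob=(590,-20.5,217)).items(): print(n,np.round(proj(W,X)*1.25))
check(np.array([522,113,86.]),Ro.from_euler('xyz',[180,0,90],degrees=True),10)
E
```

```text
t 32.45 q [ 6.1 -4.4 90.3 -0.1 93.2  6.9] p [525.5 106.9 299.8] rot [179.1  -0.   89.2] F [-0.  -0.5  1. ] gap -0.0
ball [450. 221.]
lid [473. 382.]
knob [489. 433.]
3 [525. 108. 236.] [ 6 -3 96  0 87  7] err 0.0
6 [524. 110. 172.] [  6  -1 100   0  80   7] err 0.0
9 [523. 112. 107.] [  7   3 104   0  74   7] err 0.0
10 [522. 113.  86.] [  7   4 104   0  71   7] err 0.0
max step [0.1 1.5 1.9 0.  2.3 0. ]
10 x [[0.0007, -0.0006, 0.0214], [0.0017, 0.0, -0.0015], 0] deg/row 0.13
```

View pics/w7.png

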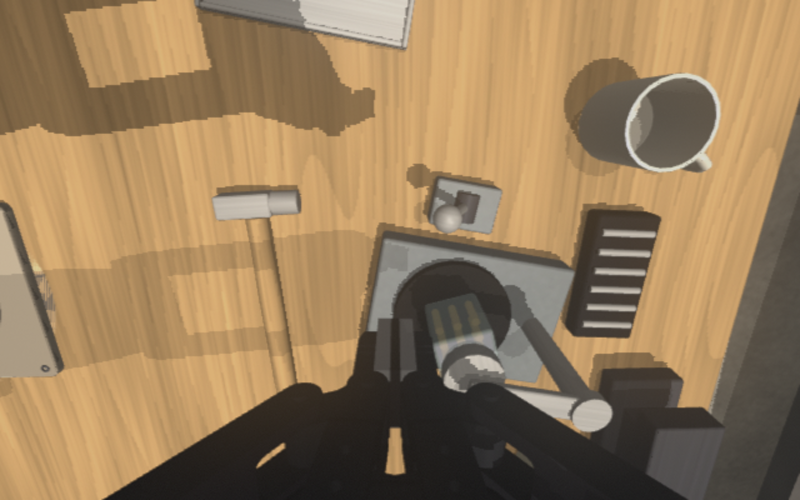

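The wrist view shows the keeper bar lying over the jar's lid, the jar standing, and the ball at (448,219), where I predicted (450,221). I'll go down on the robot side of the lever.

>>> {"name": "play_rows", "arguments": {"deltas": [[[0.002,-0.001,0.018],[0.004,0,-0.004],1],[[0.002,-0.001,0.024],[0.004,0,-0.004],1],[[0.001,-0.001,0.026],[0.004,0,-0.003],1],[[0.001,0,0.026],[0.003,0,-0.002],1],[[0,0,0.026],[0,0,0],1],[[0,0,0.026],[0,0,0],1],[[0,0,0.024],[0,0,0],1],[[0,0,0.016],[0,0,0],1]]}}

```text
time: 33.5
tool_pos: [525.1, 104.6, 103.3]
tcp_rot: [-180.0, 0.1, 89.5]
ft_force: [-0.3, -0.7, 0.3]
finger_gap: 0.4
```

```bash
python3 - <<'E'
from path import *
log();check(np.array([524,113,86.]),Ro.from_euler('xyz',[180,0,90],degrees=True),2)
E
```

```text
t 33.5 q [ 5.800e+00  3.300e+00  1.035e+02 -1.000e-01  7.330e+01  6.400e+00] p [525.1 104.6 103.3] rot [-1.80e+02  1.00e-01  8.95e+01] F [-0.3 -0.7  0.3] gap 0.4
2 [524. 113.  86.] [  7   4 104   0  71   7] err 0.0
max step [0.4 0.6 0.3 0.  1.  0.2]
2 x [[0.0042, -0.0006, 0.0086], [-0.0002, 0.0006, -0.0046], 0] deg/row 0.26
```

>>> {"name": "play_rows", "arguments": {"deltas": [[[0.005,0,0.009],[0,0,-0.005],1],[[0.004,0,0.009],[0,0,-0.004],1],[[-0.001,0.008,0.001],[0,0,0],1],[[-0.002,0.011,0.001],[0,0,0],1],[[-0.002,0.012,0.001],[0,0,0],1],[[-0.002,0.012,0.001],[0,0,0],1],[[-0.002,0.012,0.001],[0,0,0],1]]}}

```text
time: 34.38
tool_pos: [585.1, 104.1, 80.3]
tcp_rot: [179.9, 0.1, 90.0]
ft_force: [-0.9, -0.1, 0.6]
finger_gap: -0.1
```

```bash
python3 - <<'E'
from path import *
log();check(np.array([610,96,86.]),Ro.from_euler('xyz',[180,0,90],degrees=True),3)
E
```

```text
t 34.38 q [ 5.2 13.4 94.9 -0.1 71.6  5.2] p [585.1 104.1  80.3] rot [1.799e+02 1.000e-01 9.000e+01] F [-0.9 -0.1  0.6] gap -0.1
3 [610.  96.  86.] [ 4 16 91  0 73  4] err 0.0
max step [0.3 1.  1.4 0.  0.4 0.3]
3 x [[-0.0027, 0.0083, -0.0019], [0.0005, 0.0004, 0.0], 0] deg/row 0.04
```

>>> {"name": "play_rows", "arguments": {"deltas": [[[-0.003,0.01,-0.002],[0,0,0],1],[[-0.002,0.009,-0.001],[0,0,0],1],[[-0.001,0.006,0],[0,0,0],1]]}}

```text
time: 34.75
tool_pos: [612.1, 97.3, 82.9]
tcp_rot: [180.0, 0.1, 90.0]
ft_force: [-0.4, 0.7, -0.6]
finger_gap: -0.5
```

>>> {"name": "play_rows", "arguments": {"deltas": [[[0,0.004,0],[0,0,0],1],[[0,0.003,0],[0,0,0],1]]}}

```text
time: 35.0
tool_pos: [617.1, 97.2, 82.3]
tcp_rot: [-179.7, 0.1, 90.0]
ft_force: [-19.2, -0.3, 10.3]
finger_gap: 0.2
```

The lever is against its end stop (19 N). I'll back away and check.

>>> {"name": "play_rows", "arguments": {"deltas": [[[0,-0.012,0],[0,0,0],1],[[0.003,-0.02,0],[0,0,0],1],[[0.004,-0.02,0],[0,0,0],1],[[0.003,-0.02,-0.01],[0,0,0],1],[[0,-0.015,-0.03],[0,0,0],1],[[0,0,-0.04],[0,0,0],1],[[0,0,-0.04],[0,0,0],1],[[0,0,-0.04],[0,0,0],1]]}}

```text
time: 36.0
tool_pos: [523.4, 108.5, 243.2]
tcp_rot: [-179.6, 0.1, 90.1]
ft_force: [0.6, 1.1, -0.5]
finger_gap: 0.3
```

>>> {"name": "play_rows", "arguments": {"deltas": [[[0,-0.02,-0.04],[0,0,0],1],[[0,-0.03,-0.03],[0,0,0],1],[[0,-0.03,-0.01],[0,0,0],1],[[0,0,0],[0,0,0],1],[[0,0,0],[0,0,0],1]]}}

```text
time: 36.62
tool_pos: [443.0, 109.1, 331.7]
tcp_rot: [179.6, -0.0, 90.1]
ft_force: [-0.1, -1.0, -0.4]
finger_gap: 0.3
```

```bash
python3 - <<'E'
from path import *
s=log();save('scene','s8.png');save('top','t8.png')
im=cv2.imread('pics/raw_s8.png')[130:320,235:485]
cv2.imwrite('pics/s8c.png',cv2.resize(im,None,fx=3.1,fy=3.1,interpolation=cv2.INTER_CUBIC))
S=cam('scene')
print('ball on pred',(proj(S,(640,91.4,92))-[235,130])*3.1,'knob in pred',(proj(S,(590,-20.5,217))-[235,130])*3.1)
# bystander change vs first pictures
for n in('scene','top'):
    a=cv2.imread(f'pics/{n}0.png');b=cv2.imread('pics/raw_'+n[0]+'8.png');d=(cv2.absdiff(cv2.GaussianBlur(a,(5,5),0),cv2.GaussianBlur(b,(5,5),0)).max(2)>45).astype(np.uint8)
    k,_,st,c=cv2.connectedComponentsWithStats(d);print(n,[(st[i][:5].tolist()) for i in range(1,k) if st[i][4]>25])
E
```

```text
t 36.62 q [  7.4 -16.6  97.7  -0.   98.5   7.3] p [443.  109.1 331.7] rot [179.6  -0.   90.1] F [-0.1 -1.  -0.4] gap 0.3
ball on pred [248.67890041 344.12824882] knob in pred [185.55917994 139.98020528]
scene [[486, 0, 22, 60, 481], [364, 51, 32, 58, 1342], [432, 67, 7, 10, 38], [438, 74, 49, 37, 1038], [391, 99, 4, 10, 26], [361, 105, 23, 27, 343], [269, 127, 120, 32, 1544], [395, 142, 132, 132, 5249], [248, 157, 35, 26, 514], [403, 165, 42, 25, 745], [238, 170, 23, 29, 251], [271, 173, 43, 39, 695], [286, 214, 5, 9, 35], [311, 236, 8, 9, 47], [342, 252, 8, 6, 43]]
top [[350, 149, 36, 13, 301], [327, 157, 37, 43, 653], [236, 168, 68, 40, 454], [195, 182, 6, 38, 108], [212, 182, 10, 7, 50], [204, 184, 314, 216, 18757], [210, 186, 73, 37, 1359], [199, 198, 4, 22, 68], [191, 200, 5, 39, 117], [215, 215, 17, 20, 130], [416, 236, 46, 23, 916], [200, 238, 7, 34, 139], [200, 273, 4, 12, 31], [205, 275, 7, 42, 103], [209, 275, 5, 21, 56], [299, 281, 10, 50, 184], [304, 280, 4, 14, 30], [204, 299, 10, 54, 173], [212, 298, 11, 57, 215], [485, 304, 155, 96, 6322], [212, 321, 11, 67, 150], [311, 322, 4, 22, 48], [548, 324, 7, 15, 67], [287, 355, 14, 8, 50], [215, 372, 5, 23, 55], [224, 380, 5, 14, 43], [621, 383, 14, 17, 136], [222, 389, 5, 11, 29]]
```

The picture limit is reached, so I'll finish the checks numerically.

```bash
python3 - <<'E'
from path import *
im=cv2.imread('pics/raw_s8.png');g=im.max(2).astype(int);S=cam('scene')
def dark(c,w,th=45):
    x,y=map(int,c);s=g[y-w:y+w,x-w:x+w]<th;ys,xs=np.nonzero(s);return len(xs),(xs.min()+x-w,xs.max()+x-w,ys.min()+y-w,ys.max()+y-w) if len(xs) else None
for n,p,w in(('knob',(590,-20.5,197),9),('cap',(417.5,349.5,131),11)):
    c=proj(S,p);print(n,c.round(1),dark(c,w))
for k in(0,.12,.3,.6): a=np.radians(169)+k;print('knob mid at',k,proj(S,(683+95*np.cos(a),-38.5+95*np.sin(a),197)).round(1))
# ball: brightest blob near prediction for several toggle values
p=proj(S,(640,91.4,92)).astype(int);print('ball pred',p,g[p[1]-6:p[1]+7,p[0]-8:p[0]+9:1].tolist() if 0 else '')
for q in(.7,.85,1.0):
    t=q-.5;mx=-10+80*np.sin(t);print(q,proj(S,(589.5+.982*mx+22.9,-21-.19*mx+117.8,22+80*np.cos(t))).round(1))
a=cv2.absdiff(cv2.imread('pics/scene0.png'),im).max(2)[230:250,300:330].astype(float);a[a<40]=0
ys,xs=np.nonzero(a);print('changed blob centroid',xs.mean()+300,ys.mean()+230,len(xs))
# bystanders: displacement by phase correlation / template match
a0=cv2.imread('pics/scene0.png')
for n,(x0,y0,x1,y1) in dict(tin=(405,255,442,295),case=(228,250,290,308),mug=(275,275,333,330),tape=(375,308,425,357),rjar=(186,188,220,232),hammerhead=(360,202,388,228)).items():
    m=cv2.matchTemplate(im[y0-12:y1+12,x0-12:x1+12],a0[y0:y1,x0:x1],cv2.TM_CCOEFF_NORMED);_,v,_,l=cv2.minMaxLoc(m);print(n,round(v,2),l[0]-12,l[1]-12)
E
```

```text
knob [295.1 181.5] (63, (np.int64(293), np.int64(297), np.int64(176), np.int64(188)))
cap [452.9 229.7] (219, (np.int64(445), np.int64(460), np.int64(221), np.int64(239)))
knob mid at 0 [295.2 181.5]
knob mid at 0.12 [292.4 179.6]
knob mid at 0.3 [287.6 177.2]
knob mid at 0.6 [278.2 174.4]
ball pred [315 241] 
0.7 [322.1 234.8]
0.85 [318.5 237.7]
1.0 [315.2 241. ]
changed blob centroid 315.2950819672131 239.1639344262295 61
tin 0.8 -1 0
case 1.0 0 0
mug 1.0 0 0
tape 1.0 0 0
rjar 1.0 0 0
hammerhead 0.97 0 0
```

```bash
python3 -c "
from h import *
log();print(r.hand_in())"
```

```text
t 36.73 q [  7.4 -16.5  97.7  -0.   98.5   7.3] p [443.1 109.1 331.3] rot [179.7  -0.   90.1] F [-0.   1.1 -0.3] gap -0.1
the job is handed in; nothing more can be done
None
```

I did all four steps in order and handed the job in at 36.7 s of the 72 s allowed. The hand-in reports no verdict.

| Item | What I did | Last check |
|---|---|---|
| Oil bottle | Set upright in the tray's free half and released | A picture after release showed it standing upright; at the end its cap was still where predicted |
| Jar | Stood upright on the plate and released | About 3 mm from the plate's centre (20 mm allowed) |
| Keeper | Swung in to its inner stop (21 N felt) | Knob within a pixel of its predicted image position at 0 rad |
| Toggle | Pushed to its end stop (19 N felt) | Ball seen at the 1.0 rad column; its row fell between the 0.85 and 1.0 rad predictions, because part of the changed area was cut off |
| Bystanders | Left alone | Punch case, mug, tape, round jar and hammer head: no shift in the image; tin: at most 1 pixel |

- **Contact forces:** both set-downs pressed briefly, about 30 N for the bottle and 19 N for the jar, before I eased off and released. The 1–3 mm steps made first contact hard to see.
- **Picture limit:** my thirteenth picture was refused, so the final checks were done in code. The tin's image match was weaker (0.80), probably from lighting or shadow, since the tin was never touched.

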